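Swap three engine parts round to their own holding stands

ROBOT

A 7-joint arm with a two-finger parallel gripper is mounted at the origin on the work surface. World frame = base frame: x ahead of the robot, y to its left, z up, the work surface at z = 0. Lengths are in m, angles in rad, forces in N, time in s.
With the tool pointing down it reaches from about 0.4 to 0.85 m from the base axis. Payload 6.9 kg.
Tool frame: the origin (TCP) lies where the fingers leave the gripper's body, on its centre line; the fingertips stand 73 mm ahead of it and the grasp point (between the pads) lies 54 mm ahead of it; z points along the fingers, y is the direction in which the jaws open and shut (so a half turn about z gives the same grasp; the last joint's range is limited). The gripper opens to 85 mm and grips with 20 to 120 N. Pads are 22 mm wide; open, the fingers measure 114 mm over their backs; the gripper's body (76 mm by 85 mm) begins 54 mm behind the grasp point. The pads swing forward as they close: fully open they stand 13 mm farther back than shut.
Start: joints at [-1.188, 0.507, -0.238, 1.5, 0.126, 1.149, -0.155], TCP at [0.171, 0.601, 0.304] pointing down, gripper open.
Joint ranges: [-3.08, 3.08], [-0.24, 2.05], [-1.43, 1.35], [0, 2.5], [-1.52, 4.66], [0.17, 1.96], [-2.89, 2.89]. Speed limits (rad/s): [2.39, 2.39, 3.14, 3.14, 3.14, 3.14, 3.14].

INTERFACE

Orientations are given as a unit quaternion [w, x, y, z].
In Python, from workcell import manip, cams gives the robot as it stands. The module is installed in compiled form; this text tells all that it offers.
- The arm moves only by the shell command python3 -m handwheel 'ROWS'. ROWS is JSON, a list of rows, each an object of numbers: "hand": the closure, from -1 (fully open) to 1 (shut); "dx", "dy", "dz": the shift along the tool's x, y, z in m; "roll": the turn about the tool's z in degrees. In form: [{"hand": .., "dx": .., "dy": .., "dz": .., "roll": ..}, ...]. A call has 1 to 12 rows; each row shifts and turns the pose as measured when the row begins, along the tool's axes as they then stand; what a row does not reach is not made up. A row lasts 1/10 s, in which the tool goes at most 50 mm and 8.59 degrees, less where a joint would pass 70% of its speed; a pose out of reach is approached as far as the arm can. A call is refused whole if a number of a shift passes 0.05 or a number of a turn 8.59, either way. A call with a gripper value outside its range is refused whole. The fingers move at their own pace and stop on an object; the grip force is fixed at half the most. Time passes only in rows, so rows that do not move let the fingers close. It gives the time, the measured TCP pose, the force and the opening at its end, in the units of the state.
- manip.state(): the state, without advancing time (a new reading comes with each control period).
- cams.get_image(name): name is "scene" or "top" or "wrist"; returns (picture, depth): 384x512x3 uint8, red, green, blue; 384x512 float32, m along the optical axis (not along the pixel's ray), 0 where there is no reading.
- cams.camera_params(name): a dict with "K" (3x3 intrinsics, pixels), "k1" (the pictures are not rectified: a ray, as slopes to the right and down, at radius r is drawn at 1 + k1 r^2 times it, then the intrinsics apply), "position" and "rotation" of the camera in the world; the wrist camera has in their place "tool_from_camera" (4x4, takes a point from camera to tool coordinates, whose origin is the TCP and whose axes are the flange's). Camera axes: x right, y down, z forward; pixel columns grow to the right and rows downward; lengths in m; the calibration is good to about 2 mm. A picture is of the moment at which its call begins: read the wrist's pose just before it. camera_params takes no time and is no camera call.
- manip.sign_off(): hands the job in, once; it reports no verdict.
The state is a dict: "clock": time; "qpos": joint angles; "joint_vel": joint speeds; "tau": joint torques, N m; "position": TCP position; "tcp_rot": TCP orientation; "force": force on the tool from outside, world axes, zero at the start; "ft_torque": the same for the moment, N m; "width": opening from 0.0 (shut) to 1.0 (fully open).
Only numpy, scipy, OpenCV 4.12 (cv2) and the standard library are available. Lean on these libraries where they do the work, as an engineer would, in place of code of your own. Each camera call takes 0.05 s, during which the arm holds its last target.

TASK

The three engine parts on this bench are standing on each other's holding stands. Change them round so that the gear stands on the round stand, the finned cylinder barrel on the square stand and the shift lever on the oblong stand, turned so that its slot drops over the flat tongue; the empty cork pad is free for parking a part on the way. Leave every part upright, fully down on its own stand and let go.

Things in the scene. Friction and masses are not known exactly. Their poses are not given: they have to be found in the camera images.
- gear_hub (a point): Bright steel gear, at first on the square stand: toothed disc 72 mm in diameter, 14 mm thick, at the bottom; above it a smooth round hub 48 mm in diameter; 54 mm tall over all, round bore 34 mm right through. 0.4 kg. Point: on the axis, on the hub, 36 mm above the underside: grip the hub here. z up the axis; yaw does not matter.
- barrel_mid (a point): Dark finned cylinder barrel, at first on the oblong stand: 60 mm in diameter, 60 mm tall, round bore 40 mm right through. 0.45 kg. Point: on the axis, half-way up, 30 mm above the underside. z up the axis; yaw does not matter.
- lever_boss (a point): Aluminium shift lever, at first on the round stand: boss 62 (x) by 42 (y) by 44 mm tall, with a slot 40 (x) by 22 mm (y) right through downwards, and an arm along +x with a black rubber foot peg (44 mm wide, 19 to 37 mm above the underside), its end 107 mm from the boss centre. 0.35 kg. Point: boss centre, 22 mm above its underside; grip across y. x along arm and slot, z up.
- round_stand: Holding stand with a round base plate 100 mm in diameter, the place for the gear. Fixed. Origin: centre of its underside, on the table. On the 10 mm thick plate is a round shoulder 60 mm in diameter; parts rest on its top, 30 mm above the table; on it a thin round pin, 14 mm in diameter and 24 mm high.
- square_stand: Holding stand with a square base plate 90 by 90 mm, the place for the barrel. Fixed. Origin: centre of its underside, on the table. On the 10 mm thick plate is a round shoulder 60 mm in diameter; parts rest on its top, 30 mm above the table; on it a thick round spigot, 24 mm in diameter and 24 mm high.
- oblong_stand: Stand with an oblong base plate 120 (x) by 70 mm (y), for the lever. Fixed. Origin: centre of its underside, on the table. On the 10 mm thick plate is a round shoulder 60 mm in diameter; parts rest on its top, 30 mm above the table; on it a flat tongue, 26 mm long (x), 10 mm thick (y) and 24 mm high. x runs along the plate and the tongue. The lever's slot goes over it, arm to either end.
- cork_pad: Empty round cork pad, 120 mm in diameter and 4 mm thick, fixed on the table, for parking a part. Origin: centre of its underside, on the table.
Not all that is in view belongs to the job. What is shaped like the part that bears lever_boss but red is not meant.

How it is judged:
By the outcome, as a careful person would: the job done as asked, in the order asked, and still so for the second after the job is handed in, with the robot touching nothing.
It also fails if it takes over 115 s, if anything falls off the work surface, if the arm or the gripper's body presses on something with over 40 N, if the wrist force passes 120 N, or if a joint passes its speed limit or range.

## Working session

There is one attempt and no reset: what is moved stays moved. The work goes in short steps, Python scripts to look and compute and a shell command to move; the robot and the scene stay as the last step left them, time stands still between calls to the robot, and variables do not carry over. Pictures are saved under pics/ and viewed, and the job is handed in when it is done.

```bash
mkdir -p pics
cat > h.py <<'E'
import numpy as np, cv2
from workcell import manip, cams
E
python3 - <<'E'
from h import *
np.set_printoptions(precision=4,suppress=True)
print(manip.state())
for n in ['scene','top','wrist']:
    im,d=cams.get_image(n); cv2.imwrite(f'pics/{n}0.png',im[:,:,::-1]); np.savez(f'{n}0.npz',im=im,d=d)
    print(n,cams.camera_params(n))
E
```

```text
{'clock': 0.0, 'qpos': array([-1.1885,  0.5084, -0.2375,  1.5012,  0.1257,  1.1489, -0.1548]), 'joint_vel': array([ 0.0008,  0.0008,  0.0006,  0.0015, -0.0013, -0.0009, -0.0002]), 'tau': array([ -0.0001, -62.0586,  -2.1862, -24.9653,   0.0129,   0.012 ,
        -0.    ]), 'position': array([0.1708, 0.6008, 0.303 ]), 'tcp_rot': array([-0.0001,  0.1379,  0.9904, -0.0009]), 'force': array([0.6   , 1.1534, 0.3928]), 'ft_torque': array([ 0.0108, -0.0689, -0.013 ]), 'width': 1.0045854653838797}
scene {'K': array([[415.4278,   0.    , 257.1796],
       [  0.    , 415.4278, 196.3065],
       [  0.    ,   0.    ,   1.    ]]), 'k1': -0.006442203655823001, 'position': array([ 1.0912, -0.3435,  0.9425]), 'rotation': array([-0.2796,  0.8015,  0.4954, -0.1847])}
top {'K': array([[382.3163,   0.    , 249.2211],
       [  0.    , 382.3163, 190.0686],
       [  0.    ,   0.    ,   1.    ]]), 'k1': -0.0074332134265922695, 'position': array([ 0.2853, -0.0113,  1.1283]), 'rotation': array([-0.0365,  0.7163, -0.6946,  0.0557])}
wrist {'K': array([[264.8518,   0.    , 254.5887],
       [  0.    , 264.8518, 191.375 ],
       [  0.    ,   0.    ,   1.    ]]), 'k1': 0.019172642932791216, 'tool_from_camera': array([[ 0.0003, -0.9546, -0.2978,  0.0754],
       [ 1.    ,  0.0004, -0.0003, -0.0011],
       [ 0.0004, -0.2978,  0.9546, -0.0703],
       [ 0.    ,  0.    ,  0.    ,  1.    ]])}
```

View pics/scene0.png

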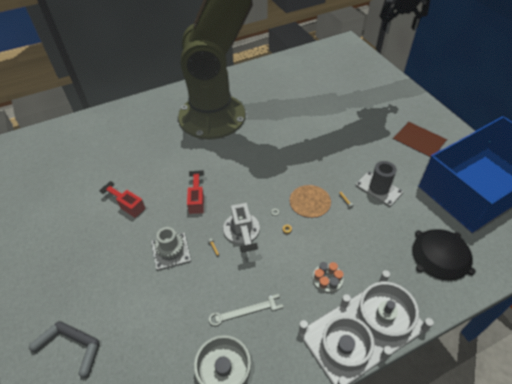

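View pics/top0.png

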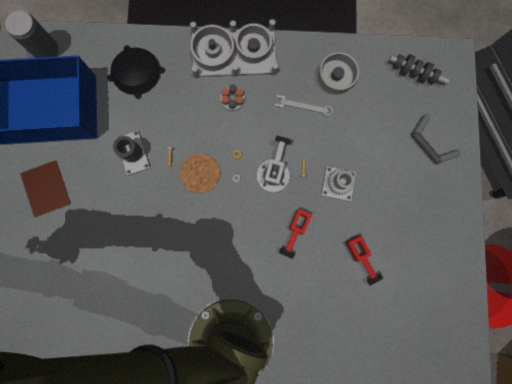

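View pics/wrist0.png

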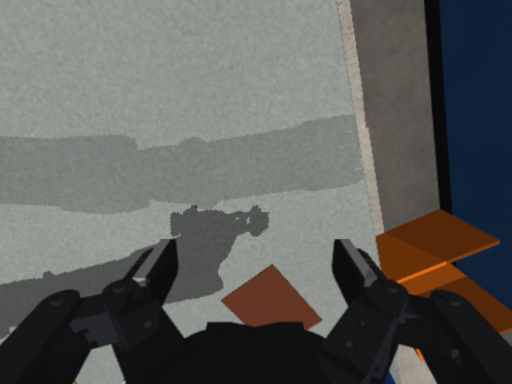

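```bash
cat >> h.py <<'E'
from scipy.spatial.transform import Rotation as R
np.set_printoptions(precision=4,suppress=True)
def rot(q): q=np.asarray(q,float); return R.from_quat(np.r_[q[1:],q[0]]).as_matrix()
def campose(n,st=None):
    p=cams.camera_params(n)
    if n!='wrist': return p,rot(p['rotation']),np.array(p['position'])
    T=p['tool_from_camera']; Rt=rot(st['tcp_rot']); return p,Rt@T[:3,:3],Rt@T[:3,3]+st['position']
def slopes(p,uv):
    K=p['K']; uv=np.asarray(uv,float).reshape(-1,2)
    d=np.c_[(uv[:,0]-K[0,2])/K[0,0],(uv[:,1]-K[1,2])/K[1,1]]; s=d.copy()
    for _ in range(8): s=d/(1+p['k1']*(s**2).sum(1,keepdims=True))
    return s
def onplane(n,uv,z,st=None):
    p,Rm,t=campose(n,st); s=slopes(p,uv); r=np.c_[s,np.ones(len(s))]@Rm.T
    return t+r*((z-t[2])/r[:,2])[:,None]
def cloud(n,d,st=None):
    p,Rm,t=campose(n,st); v,u=np.mgrid[:d.shape[0],:d.shape[1]]
    s=slopes(p,np.c_[u.ravel(),v.ravel()]); P=np.c_[s,np.ones(len(s))]*d.reshape(-1,1)
    W=P@Rm.T+t; W[d.ravel()==0]=np.nan
    return W.reshape(d.shape+(3,))
E
python3 - <<'E'
from h import *
f=np.load('top0.npz');d=f['d'];im=f['im'];W=cloud('top',d)
print('table z',[W[v,u] for u,v in[(300,300),(430,200),(70,300)]])
for n,(u0,u1,v0,v1) in dict(gear=(318,360,160,205),lever=(250,300,130,195),cork=(175,225,148,196),barrel=(108,155,128,178)).items():
    w=W[v0:v1,u0:u1].reshape(-1,3); 
    for lo,hi in [(0.002,.02),(.022,.04),(.04,.055),(.055,.066),(.066,.080),(.08,.1)]:
        m=(w[:,2]>lo)&(w[:,2]<hi)
        if m.sum()>8:
            pts=w[m]; print(n,lo,m.sum(),'med',np.median(pts,0),'mid',(pts.min(0)+pts.max(0))/2,'ext',np.ptp(pts,axis=0))
for n,b in dict(gear=(310,150,60,60),lever=(245,125,65,75),barrel=(100,120,60,60)).items():
    u,v,w,h=b; cv2.imwrite(f'pics/c_{n}.png',cv2.resize(im[v:v+h,u:u+w,::-1],None,fx=8,fy=8,interpolation=cv2.INTER_CUBIC))
E
```

```text
table z [array([ 0.1197, -0.195 ,  0.0028]), array([ 0.4218, -0.5869, -0.0025]), array([0.1028, 0.4596, 0.0001])]
gear 0.002 473 med [ 0.4462 -0.2856  0.0085] mid [ 0.4687 -0.307   0.0101] ext [0.1335 0.1241 0.0161]
gear 0.022 68 med [ 0.4636 -0.2899  0.0362] mid [ 0.4626 -0.3039  0.032 ] ext [0.0712 0.0727 0.0159]
gear 0.04 249 med [ 0.4565 -0.2996  0.0435] mid [ 0.462  -0.3055  0.0475] ext [0.0739 0.0736 0.0149]
gear 0.055 42 med [ 0.4592 -0.3056  0.0598] mid [ 0.4585 -0.3015  0.0603] ext [0.0411 0.0414 0.0106]
gear 0.066 49 med [ 0.4605 -0.3029  0.0742] mid [ 0.4623 -0.3016  0.073 ] ext [0.0481 0.0418 0.0138]
gear 0.08 112 med [ 0.4628 -0.3043  0.0829] mid [ 0.4627 -0.304   0.0833] ext [0.0454 0.0463 0.0062]
lever 0.002 648 med [ 0.4757 -0.1017  0.0079] mid [ 0.5212 -0.1131  0.0102] ext [0.1986 0.1503 0.0163]
lever 0.022 121 med [ 0.4814 -0.1075  0.0293] mid [ 0.4742 -0.1087  0.0317] ext [0.0543 0.0561 0.0163]
lever 0.04 48 med [ 0.4761 -0.1083  0.0499] mid [ 0.5071 -0.1012  0.0474] ext [0.1248 0.0423 0.0147]
lever 0.055 190 med [ 0.5501 -0.1227  0.0624] mid [ 0.5156 -0.1167  0.0605] ext [0.1389 0.0688 0.011 ]
lever 0.066 260 med [ 0.4856 -0.1122  0.0726] mid [ 0.5132 -0.1159  0.0727] ext [0.1362 0.0696 0.0133]
cork 0.002 1005 med [0.4784 0.1096 0.0039] mid [0.4854 0.1099 0.007 ] ext [0.1452 0.1505 0.01  ]
barrel 0.002 612 med [0.5085 0.2986 0.0087] mid [0.5363 0.3185 0.011 ] ext [0.1528 0.1426 0.0179]
barrel 0.022 94 med [0.5326 0.3056 0.031 ] mid [0.5301 0.3071 0.0312] ext [0.055  0.0523 0.0161]
barrel 0.04 79 med [0.5348 0.3087 0.0496] mid [0.5278 0.308  0.0478] ext [0.0494 0.0517 0.0141]
barrel 0.055 56 med [0.5328 0.312  0.0595] mid [0.5277 0.3078 0.0605] ext [0.0499 0.0505 0.0109]
barrel 0.066 61 med [0.5299 0.3085 0.0714] mid [0.5275 0.3082 0.073 ] ext [0.0512 0.0494 0.0139]
barrel 0.08 248 med [0.5326 0.3125 0.0889] mid [0.5329 0.3122 0.087 ] ext [0.0592 0.0595 0.0132]
```

```bash
python3 - <<'E'
from h import *
f=np.load('top0.npz');W=cloud('top',f['d']); print('bin max z',np.nanmax(W[55:150,0:100,2]), 'pot',np.nanmax(W[40:100,105:165,2]), 'all',np.nanmax(W[20:200,100:480,2]))
a=[cv2.imread(f'pics/c_{n}.png') for n in('gear','lever','barrel')]
a=[cv2.resize(x,(380,int(380*x.shape[0]/x.shape[1]))) for x in a]; h=min(x.shape[0] for x in a)
cv2.imwrite('pics/crops.png',cv2.resize(np.hstack([x[:h] for x in a]),(800,int(800*h/1140))))
E
cat >> h.py <<'E'
def go(x,y,z,yaw=None,st=None):
    """world target TCP -> remaining shift in tool axes (m), remaining roll (deg); yaw=world angle of tool y mod 180"""
    st=st or manip.state(); Rm=rot(st['tcp_rot']); d=Rm.T@(np.array([x,y,z])-st['position'])
    cur=np.degrees(np.arctan2(Rm[1,1],Rm[0,1])); out=''
    if yaw is not None:
        e=(yaw-cur+90)%180-90; out=f' roll {-e:.1f}'
    print('t%.2f pos %s toolyaw %.1f  shift mm %s%s'%(st['clock'],st['position'],cur,d*1000,out), 'w%.3f'%st['width'],'F',st['force'],'tilt',Rm[:,2])
E
python3 -m handwheel '[{"hand":-1,"dx":-0.04,"dy":-0.018,"dz":0,"roll":0},{"hand":-1,"dx":-0.04,"dy":-0.018,"dz":0,"roll":0},{"hand":-1,"dx":-0.04,"dy":-0.018,"dz":0,"roll":0},{"hand":-1,"dx":-0.04,"dy":-0.018,"dz":0,"roll":0},{"hand":-1,"dx":-0.04,"dy":-0.018,"dz":0,"roll":0},{"hand":-1,"dx":-0.04,"dy":-0.018,"dz":0,"roll":0},{"hand":-1,"dx":-0.04,"dy":-0.018,"dz":0,"roll":0},{"hand":-1,"dx":-0.04,"dy":-0.018,"dz":0,"roll":0}]'
python3 -c "
from h import *
go(.533,.312,.3)"
```

```text
bin max z 0.13443033448619368 pot 0.048508201921732 all 0.093594464900568
clock: 0.95
position: [0.4414, 0.3733, 0.2994]
tcp_rot: [-0.003, 0.13, 0.992, -0.001]
force: [0.2, 0.5, -0.4]
width: 0.997
t0.95 pos [0.4414 0.3733 0.2994] toolyaw 75.1  shift mm [-104.2862  -35.6555   -1.1628] w0.997 F [ 0.183   0.5428 -0.4162] tilt [-0.0071 -0.0015 -1.    ]
```

View pics/crops.png

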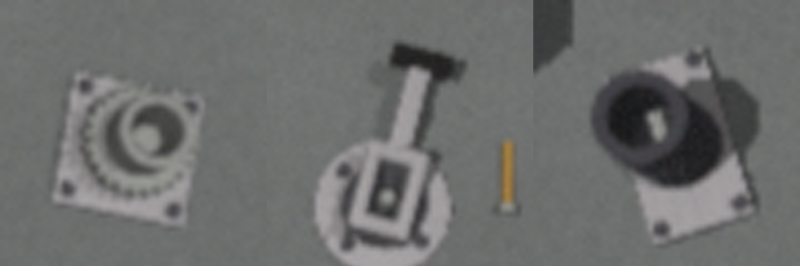

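```bash
python3 -m handwheel '[{"hand":-1,"dx":-0.035,"dy":-0.012,"dz":0,"roll":0},{"hand":-1,"dx":-0.035,"dy":-0.012,"dz":0,"roll":0},{"hand":-1,"dx":-0.025,"dy":-0.008,"dz":0,"roll":0},{"hand":-1,"dx":0,"dy":0,"dz":0,"roll":0},{"hand":-1,"dx":0,"dy":0,"dz":0,"roll":0}]'
cat >> h.py <<'E'
def snap(n,tag):
    st=manip.state(); im,d=cams.get_image(n); cv2.imwrite(f'pics/{tag}.png',im[:,:,::-1])
    np.savez(f'{tag}.npz',im=im,d=d,W=cloud(n,d,st),pos=st['position'],rot=st['tcp_rot']); return im,d,st
E
python3 - <<'E'
from h import *
snap('wrist','w1'); go(.533,.312,.3)
E
```

```text
clock: 1.45
position: [0.5336, 0.307, 0.297]
tcp_rot: [-0.003, 0.136, 0.991, -0.004]
force: [0.1, -0.3, -1.0]
width: 0.995
t1.50 pos [0.5336 0.3068 0.297 ] toolyaw 74.4  shift mm [ 1.987   4.8651 -3.0262] w1.000 F [-0.5336 -0.2824  0.2911] tilt [-0.0069 -0.007  -1.    ]
```

View pics/w1.png

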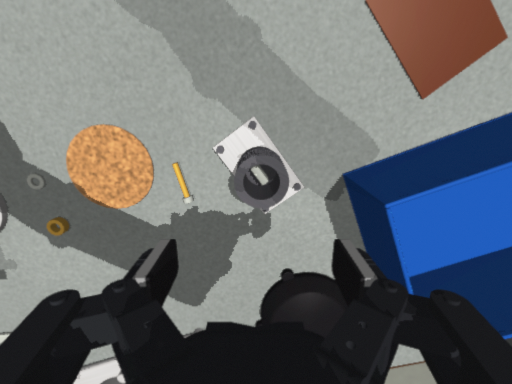

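```bash
cat > m1.py <<'E'
from h import *
f=np.load('w1.npz');W=f['W'];im=f['im'].astype(int)
w=W[120:240,200:320].reshape(-1,3)
print('table',np.median(W[60:100,60:120].reshape(-1,3),0))
m=(w[:,2]>.083)&(w[:,2]<.1)
c,r=cv2.minEnclosingCircle(w[m][:,:2].astype(np.float32)); print('barrel top c',c,r,np.median(w[m],0)[2],m.sum())
# cork: brown
hsv=cv2.cvtColor(f['im'],cv2.COLOR_RGB2HSV)
mk=((hsv[...,0]<20)&(hsv[...,1]>100)&(hsv[...,2]>100)).astype(np.uint8); mk[:,180:]=0; mk[:110]=0
n,l,s,cc=cv2.connectedComponentsWithStats(mk); i=1+np.argmax(s[1:,4])
pts=np.argwhere(l==i)[:,::-1]; st=dict(position=f['pos'],tcp_rot=f['rot'])
P=onplane('wrist',pts,.004,st); c,r=cv2.minEnclosingCircle(P[:,:2].astype(np.float32)); print('cork',c,r,P.mean(0))
# tongue in bore: bright pixels inside
g=im.sum(2)
mk=np.zeros(g.shape,np.uint8); mk[160:190,247:272]=g[160:190,247:272]>300
pts=np.argwhere(mk)[:,::-1]; P=onplane('wrist',pts,.054,st); print('tongue',len(pts),P.mean(0), cv2.minAreaRect((P[:,:2]*1000).astype(np.float32)))
print('z there',np.median(W[pts[:,1],pts[:,0]],0))
# plate: grey bright, z .005-.015
ww=W[110:220,205:310]; gg=g[110:220,205:310]
m=(ww[...,2]>.0065)&(ww[...,2]<.016)&(gg>430)
mm=cv2.morphologyEx(m.astype(np.uint8),cv2.MORPH_OPEN,np.ones((3,3)))
q=np.argwhere(mm)[:,::-1]+[205,110]; P=onplane('wrist',q,.010,st); print('plate',len(q),cv2.minAreaRect((P[:,:2]*1000).astype(np.float32)))
cv2.imwrite('pics/w1c.png',cv2.resize(f['im'][110:220,205:315,::-1],None,fx=5,fy=5,interpolation=cv2.INTER_CUBIC))
E
python3 m1.py
```

```text
table [nan nan nan]
barrel top c (0.5344412922859192, 0.3112122714519501) 0.03036326728761196 0.09023290139031803 1416
cork (0.4811598062515259, 0.10815347731113434) 0.059685949236154556 [0.4787 0.1087 0.004 ]
tongue 209 [0.5311 0.3085 0.054 ] ((529.4411010742188, 307.72467041015625), (36.48036193847656, 12.064414024353027), 18.869163513183594)
z there [nan nan nan]
plate 1593 ((534.5125732421875, 309.1917724609375), (119.36514282226562, 69.7193603515625), 20.782073974609375)
```

View pics/w1c.png

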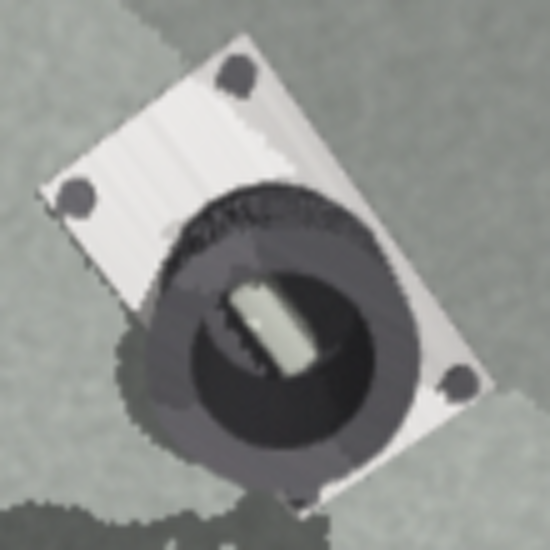

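```bash
python3 -m handwheel '[{"hand":-1,"dx":0,"dy":0.004,"dz":0.03,"roll":0},{"hand":-1,"dx":0,"dy":0,"dz":0.04,"roll":0},{"hand":-1,"dx":0,"dy":0,"dz":0.03,"roll":0},{"hand":-1,"dx":0,"dy":0,"dz":0,"roll":0},{"hand":-1,"dx":0,"dy":0,"dz":0,"roll":0}]'
python3 -c "
from h import *
go(.5344,.3112,.11)"
```

```text
clock: 2.0
position: [0.5296, 0.3166, 0.1969]
tcp_rot: [-0.003, 0.132, 0.991, -0.001]
force: [-0.7, -1.1, 0.8]
width: 0.999
t2.00 pos [0.5296 0.3166 0.1969] toolyaw 74.9  shift mm [-6.4665 -3.7049 86.854 ] w0.999 F [-0.6608 -1.1186  0.7969] tilt [-0.0054 -0.0021 -1.    ]
```

```bash
python3 -m handwheel '[{"hand":-1,"dx":-0.006,"dy":-0.003,"dz":0.02,"roll":0},{"hand":-1,"dx":0,"dy":0,"dz":0.02,"roll":0},{"hand":-1,"dx":0,"dy":0,"dz":0.005,"roll":0},{"hand":-1,"dx":0,"dy":0,"dz":0,"roll":0}]'
python3 -c "
from h import *
go(.5344,.3112,.11)"
```

```text
clock: 2.4
position: [0.5355, 0.3166, 0.1586]
tcp_rot: [0.001, 0.13, 0.992, 0.002]
force: [0.5, 0.3, 0.2]
width: 1.002
t2.40 pos [0.5355 0.3166 0.1586] toolyaw 75.1  shift mm [-0.2485 -5.6887 48.5612] w1.002 F [0.5041 0.3468 0.2102] tilt [ 0.0027  0.0043 -1.    ]
```

```bash
python3 -m handwheel '[{"hand":-1,"dx":0,"dy":-0.005,"dz":0.005,"roll":0},{"hand":-1,"dx":0,"dy":0,"dz":0.02,"roll":0},{"hand":-1,"dx":0,"dy":0,"dz":0.02,"roll":0},{"hand":-1,"dx":0,"dy":0,"dz":0,"roll":0},{"hand":-1,"dx":0,"dy":0,"dz":0,"roll":0}]'
python3 -c "
from h import *
go(.5344,.3112,.11)
go(.5344,.3112,.11)"
```

```text
clock: 2.9
position: [0.5367, 0.3131, 0.1194]
tcp_rot: [0.005, 0.129, 0.992, 0.005]
force: [0.5, 0.4, 1.1]
width: 0.998
t2.90 pos [0.5367 0.3131 0.1194] toolyaw 75.1  shift mm [ 1.7805 -2.5426  9.3633] w0.998 F [0.5342 0.3591 1.0737] tilt [ 0.0117  0.0095 -0.9999]
t2.90 pos [0.5367 0.3131 0.1194] toolyaw 75.1  shift mm [ 1.7805 -2.5426  9.3633] w0.998 F [0.5342 0.3591 1.0737] tilt [ 0.0117  0.0095 -0.9999]
```

```bash
python3 -m handwheel '[{"hand":-1,"dx":0.001,"dy":-0.002,"dz":0.007,"roll":0},{"hand":-1,"dx":0,"dy":0,"dz":0,"roll":0},{"hand":1,"dx":0,"dy":0,"dz":0,"roll":0},{"hand":1,"dx":0,"dy":0,"dz":0,"roll":0},{"hand":1,"dx":0,"dy":0,"dz":0,"roll":0},{"hand":1,"dx":0,"dy":0,"dz":0,"roll":0}]'
python3 -c "
from h import *
go(.5344,.3112,.11)"
```

```text
clock: 3.5
position: [0.5363, 0.3116, 0.1156]
tcp_rot: [0.007, 0.13, 0.992, 0.007]
force: [0.2, -0.2, -2.8]
width: 0.681
t3.50 pos [0.5363 0.3116 0.1156] toolyaw 75.1  shift mm [ 1.8146 -0.9838  5.5966] w0.681 F [ 0.223  -0.1746 -2.8275] tilt [ 0.0158  0.0114 -0.9998]
```

```bash
python3 -m handwheel '[{"hand":1,"dx":0,"dy":0,"dz":-0.02,"roll":0},{"hand":1,"dx":0,"dy":0,"dz":-0.03,"roll":0},{"hand":1,"dx":0,"dy":0,"dz":-0.03,"roll":0},{"hand":1,"dx":0,"dy":-0.02,"dz":0,"roll":0},{"hand":1,"dx":0,"dy":-0.04,"dz":0,"roll":0},{"hand":1,"dx":0,"dy":-0.04,"dz":0,"roll":0},{"hand":1,"dx":0,"dy":-0.04,"dz":0,"roll":0},{"hand":1,"dx":0,"dy":-0.03,"dz":0,"roll":0},{"hand":1,"dx":0,"dy":-0.01,"dz":0,"roll":0},{"hand":1,"dx":0,"dy":0,"dz":0,"roll":0}]'
python3 -c "
from h import *
go(.481,.1085,.09)"
```

```text
clock: 4.5
position: [0.4826, 0.1309, 0.1901]
tcp_rot: [0.001, 0.128, 0.992, 0.004]
force: [0.6, 1.2, -3.5]
width: 0.681
t4.50 pos [0.4826 0.1309 0.1901] toolyaw 75.3  shift mm [ -4.0119 -22.9324  99.883 ] w0.681 F [ 0.5632  1.2496 -3.4705] tilt [ 0.0031  0.0076 -1.    ]
```

```bash
python3 -m handwheel '[{"hand":1,"dx":-0.002,"dy":-0.015,"dz":0.01,"roll":0},{"hand":1,"dx":-0.001,"dy":-0.006,"dz":0.03,"roll":0},{"hand":1,"dx":0,"dy":0,"dz":0.03,"roll":0},{"hand":1,"dx":0,"dy":0,"dz":0.01,"roll":0},{"hand":1,"dx":0,"dy":0,"dz":0,"roll":0}]'
python3 -c "
from h import *
go(.481,.1085,.09)"
```

```text
clock: 5.0
position: [0.4837, 0.1167, 0.1083]
tcp_rot: [0.003, 0.125, 0.992, 0.007]
force: [0.3, -0.4, -5.2]
width: 0.674
t5.00 pos [0.4837 0.1167 0.1083] toolyaw 75.6  shift mm [ 0.6294 -8.8973 18.1793] w0.674 F [ 0.3352 -0.3815 -5.1811] tilt [ 0.0081  0.013  -0.9999]
```

```bash
python3 -m handwheel '[{"hand":1,"dx":0,"dy":-0.008,"dz":0.008,"roll":0},{"hand":1,"dx":0,"dy":0,"dz":0.006,"roll":0},{"hand":1,"dx":0,"dy":0,"dz":0.005,"roll":0},{"hand":1,"dx":0,"dy":0,"dz":0.003,"roll":0},{"hand":1,"dx":0,"dy":0,"dz":0.003,"roll":0}]'
python3 -c "
from h import *
go(.481,.1085,.09)"
```

```text
clock: 5.5
position: [0.4832, 0.111, 0.0893]
tcp_rot: [0.006, 0.124, 0.992, 0.008]
force: [-12.0, -2.9, 49.7]
width: 0.684
t5.50 pos [0.4832 0.111  0.0893] toolyaw 75.8  shift mm [ 1.5308 -2.9379 -0.7819] w0.684 F [-12.0003  -2.9357  49.7448] tilt [ 0.0145  0.0136 -0.9998]
```

```bash
python3 -m handwheel '[{"hand":1,"dx":0,"dy":0,"dz":-0.001,"roll":0},{"hand":-1,"dx":0,"dy":0,"dz":0,"roll":0},{"hand":-1,"dx":0,"dy":0,"dz":0,"roll":0},{"hand":-1,"dx":0,"dy":0,"dz":0,"roll":0},{"hand":-1,"dx":0,"dy":0,"dz":0,"roll":0},{"hand":-1,"dx":0,"dy":0,"dz":-0.02,"roll":0},{"hand":-1,"dx":0,"dy":0,"dz":-0.03,"roll":0},{"hand":-1,"dx":0,"dy":0,"dz":-0.03,"roll":0},{"hand":-1,"dx":0,"dy":0,"dz":-0.04,"roll":0},{"hand":-1,"dx":0,"dy":0,"dz":-0.04,"roll":0},{"hand":-1,"dx":0,"dy":0,"dz":-0.04,"roll":0},{"hand":-1,"dx":0,"dy":0,"dz":-0.02,"roll":0}]'
python3 -c "
from h import *
go(.481,.1085,.3)
snap('wrist','w2');snap('top','t2')"
```

```text
clock: 6.7
position: [0.4796, 0.1081, 0.3166]
tcp_rot: [0.005, 0.124, 0.992, 0.008]
force: [0.1, -0.3, -0.4]
width: 0.999
t6.70 pos [0.4796 0.1081 0.3166] toolyaw 75.8  shift mm [-1.1501  0.4768 16.6683] w0.999 F [ 0.1093 -0.2964 -0.3828] tilt [ 0.0114  0.014  -0.9998]
```

View pics/w2.png

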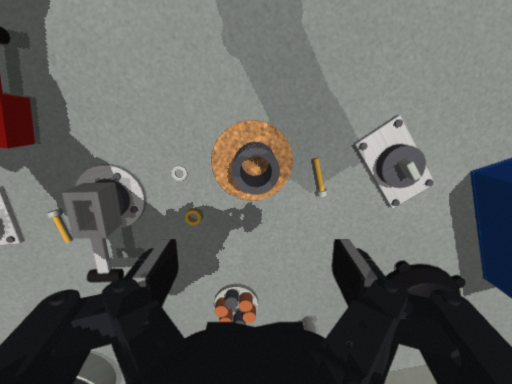

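View pics/t2.png

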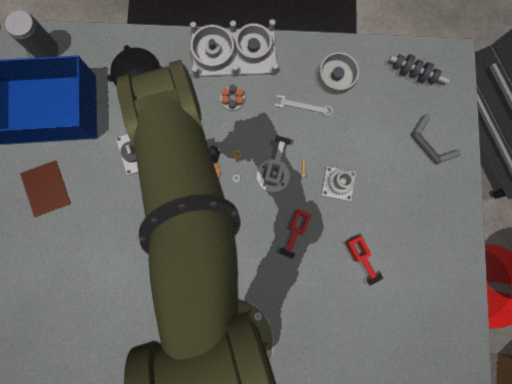

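```bash
cat > m2.py <<'E'
from h import *
f=np.load('w2.npz');W=f['W'];g=f['im'].astype(int).sum(2);st=dict(position=f['pos'],tcp_rot=f['rot'])
ww=W[105:215,345:440]; gg=g[105:215,345:440]
m=(ww[...,2]>.0065)&(ww[...,2]<.016)
m2=m&(gg>430)
for mm in(m,m2):
    k=cv2.morphologyEx(mm.astype(np.uint8),cv2.MORPH_OPEN,np.ones((3,3)))
    q=np.argwhere(k)[:,::-1]+[345,105]; P=onplane('wrist',q,.010,st); print('plate',len(q),cv2.minAreaRect((P[:,:2]*1000).astype(np.float32)))
z=ww[...,2]; k=(z>.045)&(z<.06); q=np.argwhere(k)[:,::-1]+[345,105]; P=onplane('wrist',q,.054,st); print('tongue',len(q),cv2.minAreaRect((P[:,:2]*1000).astype(np.float32)),P.mean(0),np.median(z[k]))
k=(z>.024)&(z<.036); P=ww[k]; print('shoulder',cv2.minEnclosingCircle(P[:,:2].astype(np.float32)))
w=W[120:220,200:300].reshape(-1,3);k=(w[:,2]>.058)&(w[:,2]<.075);print('barrel',cv2.minEnclosingCircle(w[k][:,:2].astype(np.float32)),np.median(w[k],0)[2])
w=W[160:250,50:150].reshape(-1,3);k=(w[:,2]>.066)&(w[:,2]<.085);print('lever top',k.sum(),cv2.minAreaRect((w[k][:,:2]*1000).astype(np.float32)),np.median(w[k],0)[2])
E
python3 m2.py
python3 -m handwheel '[{"hand":-1,"dx":-0.005,"dy":-0.02,"dz":0,"roll":0},{"hand":-1,"dx":-0.01,"dy":-0.04,"dz":0,"roll":0},{"hand":-1,"dx":-0.01,"dy":-0.04,"dz":0,"roll":0},{"hand":-1,"dx":-0.01,"dy":-0.04,"dz":0,"roll":0},{"hand":-1,"dx":-0.01,"dy":-0.04,"dz":0,"roll":0},{"hand":-1,"dx":-0.01,"dy":-0.03,"dz":0,"roll":0},{"hand":-1,"dx":0,"dy":-0.02,"dz":0,"roll":0},{"hand":-1,"dx":0,"dy":0,"dz":0,"roll":0}]'
python3 -c "
from h import *
go(.48,-.11,.3)
snap('wrist','w3')"
```

```text
plate 2382 ((534.2625122070312, 308.20245361328125), (122.04521179199219, 71.09046936035156), 21.10730743408203)
plate 1765 ((534.302978515625, 309.3459777832031), (119.3000717163086, 69.3940658569336), 20.763933181762695)
tongue 202 ((532.8115234375, 306.06219482421875), (30.04638671875, 12.140235900878906), 21.862667083740234) [0.5331 0.3063 0.054 ] 0.053663347617863344
shoulder ((0.534611701965332, 0.3089492619037628), 0.02995615452528)
barrel ((0.4818557798862457, 0.11147814244031906), 0.030138792470097542) 0.06429633616559419
lever top 1464 ((480.6542053222656, -109.10789489746094), (44.17851638793945, 62.14175033569336), 75.65806579589844) 0.07400308592836483
clock: 7.6
position: [0.475, -0.1359, 0.3032]
tcp_rot: [-0.0, 0.122, 0.993, 0.008]
force: [-0.3, 0.1, 0.1]
width: 0.998
t7.60 pos [ 0.475  -0.1359  0.3032] toolyaw 76.0  shift mm [ 1.4015 26.2337  3.6267] w0.998 F [-0.2789  0.0953  0.1438] tilt [ 0.0019  0.0166 -0.9999]
```

View pics/w3.png

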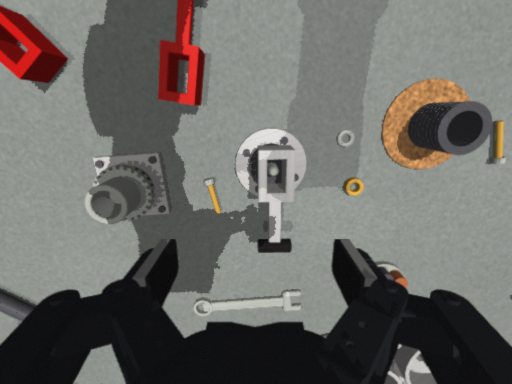

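```bash
cat > m3.py <<'E'
from h import *
f=np.load('w3.npz');W=f['W'];im=f['im'];g=im.astype(int).sum(2);st=dict(position=f['pos'],tcp_rot=f['rot'])
def rect(m,o,z): 
    q=np.argwhere(cv2.morphologyEx(m.astype(np.uint8),cv2.MORPH_OPEN,np.ones((3,3))))[:,::-1]+o
    P=onplane('wrist',q,z,st); return len(q),cv2.minAreaRect((P[:,:2]*1000).astype(np.float32))
z=W[135:210,245:305,2]; k=(z>.066)&(z<.085); print('lever',rect(k,[245,135],.074),np.median(z[k]))
w=W[120:215,230:312]; k=(w[...,2]>.006)&(w[...,2]<.016); q=np.argwhere(cv2.morphologyEx(k.astype(np.uint8),cv2.MORPH_OPEN,np.ones((3,3))))[:,::-1]+[230,120]
P=onplane('wrist',q,.01,st); print('round plate',cv2.minEnclosingCircle((P[:,:2]).astype(np.float32)))
k=(w[...,2]>.024)&(w[...,2]<.036); print('shoulder',k.sum(),cv2.minEnclosingCircle(w[k][:,:2].astype(np.float32)))
w=W[140:230,75:180]; k=(w[...,2]>.079)&(w[...,2]<.09); print('gear top',k.sum(),cv2.minEnclosingCircle(w[k][:,:2].astype(np.float32)),np.median(w[k],0)[2])
k=(w[...,2]>.006)&(w[...,2]<.016); print('square plate',rect(k,[75,140],.01))
# peg
w=W[232:260,250:300]; k=(w[...,2]>.04)&(w[...,2]<.08); print('peg',w[k].mean(0),np.median(w[k],0))
E
python3 m3.py
```

```text
lever (1349, ((480.36517333984375, -108.76953125), (42.026817321777344, 62.43842315673828), 76.25672149658203)) 0.0741725434677935
round plate ((0.4792768061161041, -0.11064951866865158), 0.04978059604763985)
shoulder 496 ((0.47635042667388916, -0.10840849578380585), 0.03334625065326691)
gear top 828 ((0.4638002812862396, -0.3056831955909729), 0.024754509329795837) 0.08399447605615326
square plate (1568, ((462.1773986816406, -306.4166259765625), (91.32786560058594, 89.69702911376953), 80.27643585205078))
peg [ 0.5708 -0.1312  0.0645] [ 0.5714 -0.1306  0.0646]
```

```bash
python3 - <<'E'
from h import *
f=np.load('w1.npz');W=f['W'];b=f['im'][...,2].astype(int)-f['im'][...,0]
k=(b>50)&(W[...,2]>.03)&(W[...,0]<.75); P=W[k]
for x0 in (.5,.55,.6,.65): 
    s=P[(P[:,0]>x0)&(P[:,0]<x0+.05)]
    if len(s): print(x0,s[:,1].min(),s[:,2].max())
go(.4804,-.109,.108,76)
E
python3 -m handwheel '[{"hand":-1,"dx":0.001,"dy":0.015,"dz":0.02,"roll":0},{"hand":-1,"dx":0,"dy":0.012,"dz":0.03,"roll":0},{"hand":-1,"dx":0,"dy":0,"dz":0.04,"roll":0},{"hand":-1,"dx":0,"dy":0,"dz":0.02,"roll":0},{"hand":-1,"dx":0,"dy":0,"dz":0,"roll":0},{"hand":-1,"dx":0,"dy":0,"dz":0,"roll":0}]'
python3 -c "
from h import *
go(.4804,-.109,.108,76)"
```

```text
0.5 0.36620672260158943 0.304809648310186
0.55 0.4187329659333534 0.13180467725050052
0.6 0.42104880754497825 0.1316279705959829
0.65 0.42600973849633733 0.13162530354273286
t7.65 pos [ 0.4754 -0.1343  0.3032] toolyaw 76.1  shift mm [  0.7645  22.3039 195.5845] roll 0.1 w0.997 F [ 0.3578 -0.1866 -0.3224] tilt [ 0.002   0.0175 -0.9998]
clock: 8.25
position: [0.4821, -0.097, 0.188]
tcp_rot: [-0.001, 0.117, 0.993, 0.011]
force: [-0.1, -0.5, 0.2]
width: 0.998
t8.25 pos [ 0.4821 -0.097   0.188 ] toolyaw 76.6  shift mm [ -1.5108 -13.8195  79.7335] roll 0.6 w0.998 F [-0.0594 -0.5016  0.1632] tilt [ 0.0007  0.0222 -0.9998]
```

```bash
python3 -m handwheel '[{"hand":-1,"dx":-0.001,"dy":-0.008,"dz":0.005,"roll":0},{"hand":-1,"dx":0,"dy":-0.005,"dz":0.02,"roll":0},{"hand":-1,"dx":0,"dy":0,"dz":0.02,"roll":0},{"hand":-1,"dx":0,"dy":0,"dz":0,"roll":0},{"hand":-1,"dx":0,"dy":0,"dz":0,"roll":0}]'
python3 -c "
from h import *
go(.4804,-.109,.108,76)"
```

```text
clock: 8.75
position: [0.4832, -0.1109, 0.1463]
tcp_rot: [0.004, 0.117, 0.993, 0.01]
force: [0.3, 0.0, -1.3]
width: 0.998
t8.75 pos [ 0.4832 -0.1109  0.1463] toolyaw 76.6  shift mm [ 3.4101  0.4027 38.2708] roll 0.6 w0.998 F [ 0.3067  0.0419 -1.3079] tilt [ 0.0103  0.0198 -0.9998]
```

```bash
python3 -m handwheel '[{"hand":-1,"dx":0.003,"dy":0,"dz":0.01,"roll":0},{"hand":-1,"dx":0,"dy":0,"dz":0.015,"roll":0},{"hand":-1,"dx":0,"dy":0,"dz":0.006,"roll":0},{"hand":-1,"dx":0,"dy":0,"dz":0,"roll":0},{"hand":-1,"dx":0,"dy":0,"dz":0,"roll":0}]'
python3 -c "
from h import *
go(.4804,-.109,.108,76)"
```

```text
clock: 9.25
position: [0.482, -0.1104, 0.1173]
tcp_rot: [0.007, 0.117, 0.993, 0.01]
force: [1.1, 0.1, 0.3]
width: 0.995
t9.25 pos [ 0.482  -0.1104  0.1173] toolyaw 76.6  shift mm [2.0425 0.7902 9.2981] roll 0.6 w0.995 F [1.0624 0.148  0.2987] tilt [ 0.0167  0.0182 -0.9997]
```

```bash
python3 -m handwheel '[{"hand":-1,"dx":0.002,"dy":0,"dz":0.008,"roll":0},{"hand":-1,"dx":0,"dy":0,"dz":0.001,"roll":0},{"hand":1,"dx":0,"dy":0,"dz":0,"roll":0},{"hand":1,"dx":0,"dy":0,"dz":0,"roll":0},{"hand":1,"dx":0,"dy":0,"dz":0,"roll":0},{"hand":1,"dx":0,"dy":0,"dz":0,"roll":0},{"hand":1,"dx":0,"dy":0,"dz":0,"roll":0}]'
python3 -c "
from h import *
go(.4804,-.109,.108,76)"
```

```text
clock: 9.95
position: [0.4807, -0.1098, 0.1091]
tcp_rot: [0.008, 0.117, 0.993, 0.01]
force: [-0.8, -0.8, -2.7]
width: 0.483
t9.95 pos [ 0.4807 -0.1098  0.1091] toolyaw 76.6  shift mm [0.4656 0.6839 1.1451] roll 0.6 w0.483 F [-0.7896 -0.8333 -2.7389] tilt [ 0.0189  0.0177 -0.9997]
```

```bash
python3 -m handwheel '[{"hand":1,"dx":0,"dy":0,"dz":-0.02,"roll":0},{"hand":1,"dx":0,"dy":0,"dz":-0.03,"roll":0},{"hand":1,"dx":0,"dy":0,"dz":-0.04,"roll":0},{"hand":1,"dx":0,"dy":0,"dz":-0.02,"roll":0},{"hand":1,"dx":0,"dy":0,"dz":0,"roll":0}]'
python3 -c "
from h import *
go(.5344,.3092,.2,110.8)
snap('wrist','w4')"
```

```text
clock: 10.45
position: [0.4769, -0.1115, 0.2204]
tcp_rot: [0.005, 0.117, 0.993, 0.01]
force: [-0.0, 0.5, -3.4]
width: 0.486
t10.45 pos [ 0.4769 -0.1115  0.2204] toolyaw 76.6  shift mm [ 41.9492 421.9828  29.1901] roll -34.2 w0.486 F [-0.0482  0.4721 -3.3882] tilt [ 0.012   0.0193 -0.9997]
```

View pics/w4.png

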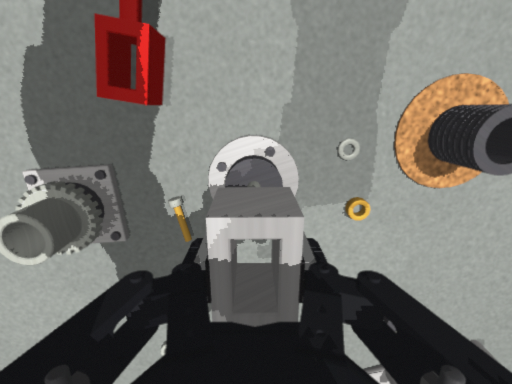

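```bash
python3 - <<'E'
from h import *
f=np.load('w4.npz');W=f['W'];Rm=rot(f['rot']);T=(W-f['pos'])@Rm
w=T[180:325,200:310]; 
z=w[...,2]; h,e=np.histogram(z[(z>0)&(z<.1)],bins=50);print([(round(a,3),b) for a,b in zip(e,h) if b>150])
i=np.argmax(h[10:25])+10
k=abs(z-(e[i]+e[i+1])/2)<.003; P=w[k]; print(cv2.minAreaRect((P[:,:2]*1000).astype(np.float32)),np.median(P,0))
E
python3 -m handwheel '[{"hand":1,"dx":0.002,"dy":0.02,"dz":0,"roll":0},{"hand":1,"dx":0.004,"dy":0.04,"dz":0,"roll":0},{"hand":1,"dx":0.004,"dy":0.04,"dz":0,"roll":0},{"hand":1,"dx":0.004,"dy":0.04,"dz":0,"roll":0},{"hand":1,"dx":0.004,"dy":0.04,"dz":0,"roll":0},{"hand":1,"dx":0.004,"dy":0.04,"dz":0,"roll":0},{"hand":1,"dx":0.004,"dy":0.04,"dz":0,"roll":0},{"hand":1,"dx":0.004,"dy":0.03,"dz":0,"roll":0},{"hand":1,"dx":0.002,"dy":0.02,"dz":0,"roll":0},{"hand":1,"dx":0,"dy":0.01,"dz":0,"roll":0},{"hand":1,"dx":0,"dy":0,"dz":0,"roll":0}]'
python3 -c "
from h import *
go(.5344,.3092,.2,110.8)"
```

```text
[(np.float64(0.032), np.int64(774)), (np.float64(0.034), np.int64(4751)), (np.float64(0.035), np.int64(1448)), (np.float64(0.037), np.int64(344)), (np.float64(0.038), np.int64(284)), (np.float64(0.04), np.int64(304)), (np.float64(0.042), np.int64(280)), (np.float64(0.043), np.int64(285)), (np.float64(0.045), np.int64(257)), (np.float64(0.046), np.int64(246)), (np.float64(0.048), np.int64(235)), (np.float64(0.05), np.int64(239)), (np.float64(0.051), np.int64(226)), (np.float64(0.053), np.int64(204)), (np.float64(0.054), np.int64(200)), (np.float64(0.056), np.int64(191)), (np.float64(0.058), np.int64(188)), (np.float64(0.059), np.int64(193)), (np.float64(0.061), np.int64(155)), (np.float64(0.062), np.int64(182)), (np.float64(0.066), np.int64(170))]
((2.7421302795410156, -1.131601333618164), (49.92036819458008, 58.44951629638672), 89.95523834228516) [ 0.0096 -0.0014  0.0346]
clock: 11.6
position: [0.5143, 0.2168, 0.2029]
tcp_rot: [-0.01, 0.119, 0.993, 0.005]
force: [-0.7, 0.1, -3.0]
width: 0.48
t11.60 pos [0.5143 0.2168 0.2029] toolyaw 76.3  shift mm [ 2.2785 94.5175  3.7533] roll -34.5 w0.480 F [-0.6982  0.0564 -3.0112] tilt [-0.0184  0.0132 -0.9997]
```

```bash
python3 -m handwheel '[{"hand":1,"dx":0.001,"dy":0.02,"dz":0,"roll":0},{"hand":1,"dx":0.001,"dy":0.03,"dz":0,"roll":0},{"hand":1,"dx":0,"dy":0.03,"dz":0,"roll":0},{"hand":1,"dx":0,"dy":0.01,"dz":0,"roll":-4},{"hand":1,"dx":0,"dy":0,"dz":0,"roll":-8},{"hand":1,"dx":0,"dy":0,"dz":0,"roll":-8},{"hand":1,"dx":0,"dy":0,"dz":0,"roll":-8},{"hand":1,"dx":0,"dy":0,"dz":0,"roll":-4},{"hand":1,"dx":0,"dy":0,"dz":0,"roll":0}]'
python3 -c "
from h import *
go(.5344,.3092,.2,110.8)"
```

```text
clock: 12.5
position: [0.5353, 0.2882, 0.1932]
tcp_rot: [-0.016, -0.161, 0.987, 0.0]
force: [-0.5, -0.6, -2.9]
width: 0.485
t12.50 pos [0.5353 0.2882 0.1932] toolyaw 108.6  shift mm [-5.6317 20.202  -6.8835] roll -2.2 w0.485 F [-0.5444 -0.6424 -2.9011] tilt [-0.0308 -0.0042 -0.9995]
```

```bash
python3 -m handwheel '[{"hand":1,"dx":-0.004,"dy":0.012,"dz":0.005,"roll":-2},{"hand":1,"dx":-0.002,"dy":0.006,"dz":0.01,"roll":0},{"hand":1,"dx":0,"dy":0,"dz":0.01,"roll":0},{"hand":1,"dx":0,"dy":0,"dz":0,"roll":0},{"hand":1,"dx":0,"dy":0,"dz":0,"roll":0}]'
python3 -c "
from h import *
go(.5344,.3092,.109,110.8)
snap('wrist','w5')"
```

```text
clock: 13.0
position: [0.534, 0.3059, 0.1636]
tcp_rot: [-0.017, -0.176, 0.984, -0.001]
force: [0.3, -0.5, -2.1]
width: 0.48
t13.00 pos [0.534  0.3059 0.1636] toolyaw 110.2  shift mm [-3.3696  2.6799 54.5419] roll -0.6 w0.480 F [ 0.2823 -0.4734 -2.1378] tilt [-0.0335 -0.0071 -0.9994]
```

View pics/w5.png

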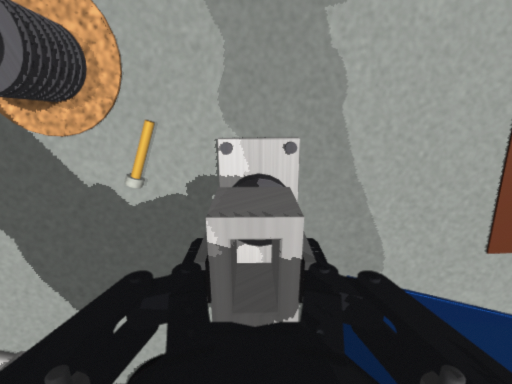

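```bash
cat >> h.py <<'E'
def goP(p,target,yaw=None):
    "shift in tool axes so that tool-frame point p (m) gets to world target"
    st=manip.state(); Rm=rot(st['tcp_rot']); d=Rm.T@(np.array(target)-st['position'])-np.array(p)
    print('P shift mm',d*1000); go(*st['position'],yaw,st)
E
python3 -c "
from h import *
goP((.001,-.001,.0785),(.5344,.3092,.03),110.8)"
python3 -m handwheel '[{"hand":1,"dx":-0.003,"dy":0.002,"dz":0.005,"roll":0},{"hand":1,"dx":-0.001,"dy":0,"dz":0.006,"roll":0},{"hand":1,"dx":0,"dy":0,"dz":0.006,"roll":0},{"hand":1,"dx":0,"dy":0,"dz":0,"roll":0},{"hand":1,"dx":0,"dy":0,"dz":0,"roll":0}]'
python3 -c "
from h import *
goP((.001,-.001,.0785),(.5344,.3092,.03),110.8)"
```

```text
P shift mm [-7.2289  3.4006 54.9404]
t13.05 pos [0.5339 0.3058 0.1636] toolyaw 110.2  shift mm [0. 0. 0.] roll -0.6 w0.487 F [-0.4456 -0.3997 -3.0641] tilt [-0.0338 -0.0073 -0.9994]
clock: 13.55
position: [0.537, 0.3091, 0.1454]
tcp_rot: [-0.017, -0.175, 0.984, -0.001]
force: [0.3, 0.2, -2.7]
width: 0.48
P shift mm [-2.4113  1.497  36.9608]
t13.55 pos [0.537  0.3091 0.1454] toolyaw 110.2  shift mm [0. 0. 0.] roll -0.6 w0.480 F [ 0.3005  0.162  -2.6517] tilt [-0.0326 -0.0071 -0.9994]
```

```bash
python3 -m handwheel '[{"hand":1,"dx":-0.002,"dy":0.001,"dz":0.008,"roll":0},{"hand":1,"dx":0,"dy":0,"dz":0.01,"roll":0},{"hand":1,"dx":0,"dy":0,"dz":0.008,"roll":0},{"hand":1,"dx":0,"dy":0,"dz":0.002,"roll":0},{"hand":1,"dx":0,"dy":0,"dz":0,"roll":0}]'
python3 -c "
from h import *
goP((.001,-.001,.0785),(.5344,.3092,.03),110.8)"
```

```text
clock: 14.05
position: [0.5376, 0.3104, 0.1146]
tcp_rot: [-0.017, -0.175, 0.984, -0.001]
force: [-0.3, -0.1, -2.1]
width: 0.484
P shift mm [-0.3761  0.5832  6.2089]
t14.05 pos [0.5376 0.3104 0.1146] toolyaw 110.2  shift mm [0. 0. 0.] roll -0.6 w0.484 F [-0.2589 -0.1283 -2.1043] tilt [-0.033  -0.0073 -0.9994]
```

```bash
python3 -m handwheel '[{"hand":1,"dx":0,"dy":0,"dz":0.003,"roll":0},{"hand":1,"dx":0,"dy":0,"dz":0.002,"roll":0},{"hand":1,"dx":0,"dy":0,"dz":0,"roll":0}]'
python3 -c "
from h import *
goP((.001,-.001,.0785),(.5344,.3092,.03),110.8)"
```

```text
clock: 14.35
position: [0.5376, 0.3105, 0.1104]
tcp_rot: [-0.016, -0.175, 0.984, -0.001]
force: [-0.5, 0.4, -3.1]
width: 0.489
P shift mm [-0.1445  0.4867  1.9928]
t14.35 pos [0.5376 0.3105 0.1104] toolyaw 110.2  shift mm [0. 0. 0.] roll -0.6 w0.489 F [-0.5134  0.4453 -3.144 ] tilt [-0.0321 -0.007  -0.9995]
```

```bash
python3 -m handwheel '[{"hand":1,"dx":0,"dy":0,"dz":0.001,"roll":0},{"hand":1,"dx":0,"dy":0,"dz":0.001,"roll":0},{"hand":1,"dx":0,"dy":0,"dz":0,"roll":0}]'
python3 -c "
from h import *
goP((.001,-.001,.0785),(.5344,.3092,.03),110.8)"
```

```text
clock: 14.65
position: [0.5377, 0.3106, 0.1105]
tcp_rot: [-0.016, -0.175, 0.984, -0.001]
force: [0.1, -1.2, -2.9]
width: 0.484
P shift mm [0.0718 0.4805 2.0845]
t14.65 pos [0.5377 0.3106 0.1105] toolyaw 110.2  shift mm [0. 0. 0.] roll -0.6 w0.484 F [ 0.1239 -1.1595 -2.9373] tilt [-0.0304 -0.0065 -0.9995]
```

```bash
python3 -m handwheel '[{"hand":1,"dx":0,"dy":0,"dz":0.003,"roll":0},{"hand":1,"dx":0,"dy":0,"dz":0.002,"roll":0}]'
python3 -c "
from h import *
goP((.001,-.001,.0785),(.5344,.3092,.03),110.8)"
```

```text
clock: 14.85
position: [0.5376, 0.3107, 0.1099]
tcp_rot: [-0.014, -0.175, 0.984, -0.001]
force: [-6.2, -4.9, 16.6]
width: 0.481
P shift mm [0.234  0.4202 1.4844]
t14.85 pos [0.5376 0.3107 0.1099] toolyaw 110.2  shift mm [0. 0. 0.] roll -0.6 w0.481 F [-6.165  -4.889  16.5709] tilt [-0.0279 -0.0062 -0.9996]
```

```bash
python3 -m handwheel '[{"hand":-1,"dx":0,"dy":0,"dz":0,"roll":0},{"hand":-1,"dx":0,"dy":0,"dz":0,"roll":0},{"hand":-1,"dx":0,"dy":0,"dz":0,"roll":0},{"hand":-1,"dx":0,"dy":0,"dz":0,"roll":0},{"hand":-1,"dx":0,"dy":0,"dz":-0.02,"roll":0},{"hand":-1,"dx":0,"dy":0,"dz":-0.03,"roll":0},{"hand":-1,"dx":0,"dy":0,"dz":-0.04,"roll":0},{"hand":-1,"dx":0,"dy":0,"dz":-0.04,"roll":0},{"hand":-1,"dx":0,"dy":0,"dz":-0.04,"roll":0},{"hand":-1,"dx":0,"dy":0,"dz":-0.02,"roll":0},{"hand":-1,"dx":0,"dy":0,"dz":0,"roll":0}]'
python3 -c "
from h import *
snap('wrist','w6')
f=np.load('w6.npz');W=f['W'];st=dict(position=f['pos'],tcp_rot=f['rot'])
k=(W[...,2]>.068)&(W[...,2]<.085)&(np.hypot(W[...,0]-.534,W[...,1]-.309)<.05)
q=np.argwhere(k)[:,::-1];P=onplane('wrist',q,.074,st)
print(len(q),cv2.minAreaRect((P[:,:2]*1000).astype(np.float32)),np.median(W[k],0))
A=np.c_[W[k][:,:2],np.ones(k.sum())];print('plane',np.linalg.lstsq(A,W[k][:,2],rcond=None)[0])
go(.4638,-.3057,.3,90)"
```

```text
clock: 15.95
position: [0.5434, 0.3122, 0.3043]
tcp_rot: [-0.016, -0.175, 0.984, -0.0]
force: [-0.4, 0.8, -0.5]
width: 1.0
1311 ((534.419921875, 308.09075927734375), (62.21500778198242, 41.80350875854492), 20.743955612182617) [0.5333 0.3081 0.0742]
plane [-0.0057  0.0008  0.077 ]
t16.00 pos [0.5431 0.312  0.3029] toolyaw 110.2  shift mm [ 287.5202 -552.3454    9.8346] roll 20.2 w0.995 F [ 0.5741 -0.9335 -0.1081] tilt [-0.032  -0.0071 -0.9995]
```

View pics/w6.png

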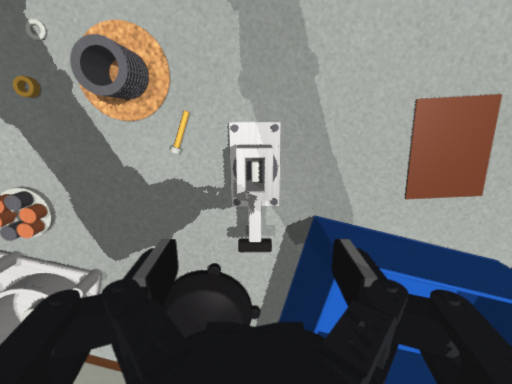

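```bash
python3 -m handwheel '[{"hand":-1,"dx":0,"dy":0,"dz":0,"roll":5},{"hand":-1,"dx":0,"dy":0,"dz":0,"roll":8},{"hand":-1,"dx":0,"dy":-0.02,"dz":0,"roll":6},{"hand":-1,"dx":0.004,"dy":-0.04,"dz":0,"roll":0},{"hand":-1,"dx":0.004,"dy":-0.045,"dz":0,"roll":0},{"hand":-1,"dx":0.005,"dy":-0.045,"dz":0,"roll":0},{"hand":-1,"dx":0.005,"dy":-0.045,"dz":0,"roll":0},{"hand":-1,"dx":0.005,"dy":-0.045,"dz":0,"roll":0},{"hand":-1,"dx":0.005,"dy":-0.045,"dz":0,"roll":0},{"hand":-1,"dx":0.005,"dy":-0.045,"dz":0,"roll":0},{"hand":-1,"dx":0.005,"dy":-0.045,"dz":0,"roll":0},{"hand":-1,"dx":0.005,"dy":-0.045,"dz":0,"roll":0}]'
python3 -c "
from h import *
go(.4638,-.3057,.3,90)"
```

```text
clock: 17.2
position: [0.4984, -0.1172, 0.2851]
tcp_rot: [-0.032, -0.011, 0.999, -0.005]
force: [0.2, -0.7, 0.0]
width: 0.995
t17.20 pos [ 0.4984 -0.1172  0.2851] toolyaw 91.2  shift mm [  39.4407 -187.8401  -10.6917] roll 1.2 w0.995 F [ 0.2179 -0.708   0.0449] tilt [-0.0644 -0.0104 -0.9979]
```

```bash
python3 -m handwheel '[{"hand":-1,"dx":0.006,"dy":-0.025,"dz":0,"roll":0},{"hand":-1,"dx":0.006,"dy":-0.025,"dz":0,"roll":0},{"hand":-1,"dx":0.006,"dy":-0.025,"dz":0,"roll":0},{"hand":-1,"dx":0.006,"dy":-0.025,"dz":0,"roll":0},{"hand":-1,"dx":0.005,"dy":-0.025,"dz":0,"roll":0},{"hand":-1,"dx":0.003,"dy":-0.02,"dz":0,"roll":0},{"hand":-1,"dx":0,"dy":0,"dz":0,"roll":0}]'
python3 -c "
from h import *
go(.4638,-.3057,.3,90)"
```

```text
clock: 17.9
position: [0.4593, -0.2763, 0.2752]
tcp_rot: [-0.043, -0.004, 0.999, -0.003]
force: [0.1, -0.0, -1.1]
width: 1.0
t17.90 pos [ 0.4593 -0.2763  0.2752] toolyaw 90.5  shift mm [ -2.1197 -29.5866 -24.8684] roll 0.5 w1.000 F [ 0.1012 -0.0401 -1.1195] tilt [-0.0857 -0.0063 -0.9963]
```

```bash
python3 -m handwheel '[{"hand":-1,"dx":0,"dy":-0.02,"dz":-0.02,"roll":0},{"hand":-1,"dx":0,"dy":-0.01,"dz":-0.04,"roll":0},{"hand":-1,"dx":0,"dy":0,"dz":-0.04,"roll":0},{"hand":-1,"dx":0,"dy":0,"dz":-0.02,"roll":0},{"hand":-1,"dx":0,"dy":0,"dz":0,"roll":0}]'
python3 -c "
from h import *
go(.4638,-.3057,.3,90)"
python3 -m handwheel '[{"hand":-1,"dx":0,"dy":0,"dz":0.04,"roll":0},{"hand":-1,"dx":0,"dy":0,"dz":0.05,"roll":0},{"hand":-1,"dx":0,"dy":0,"dz":0.02,"roll":0},{"hand":-1,"dx":0,"dy":0,"dz":0,"roll":0}]'
python3 -c "
from h import *
go(.4638,-.3057,.3,90)"
```

```text
clock: 18.4
position: [0.4693, -0.3033, 0.3894]
tcp_rot: [-0.05, -0.005, 0.999, 0.002]
force: [-0.4, 0.6, -0.7]
width: 1.002
t18.40 pos [ 0.4693 -0.3033  0.3894] toolyaw 90.6  shift mm [-3.4313 -2.8047 89.4711] roll 0.6 w1.002 F [-0.384   0.5713 -0.6767] tilt [-0.1     0.0038 -0.995 ]
clock: 18.8
position: [0.4576, -0.2987, 0.2714]
tcp_rot: [-0.052, -0.007, 0.999, 0.004]
force: [0.5, 0.6, 0.0]
width: 1.0
t18.80 pos [ 0.4576 -0.2987  0.2714] toolyaw 90.8  shift mm [ -3.0835  -6.8798 -29.137 ] roll 0.8 w1.000 F [0.4894 0.6064 0.0093] tilt [-0.103   0.007  -0.9947]
```

```bash
python3 -m handwheel '[{"hand":-1,"dx":0,"dy":0,"dz":0,"roll":0},{"hand":-1,"dx":0,"dy":0,"dz":0,"roll":0},{"hand":-1,"dx":0,"dy":0,"dz":0,"roll":0},{"hand":-1,"dx":0,"dy":0,"dz":0,"roll":0},{"hand":-1,"dx":0,"dy":0,"dz":0,"roll":0},{"hand":-1,"dx":0,"dy":0,"dz":0,"roll":0}]'
python3 -c "
from h import *
print(manip.state()['qpos'])
go(.4638,-.3057,.3,90)"
```

```text
clock: 19.4
position: [0.4592, -0.2979, 0.2735]
tcp_rot: [-0.05, -0.008, 0.999, 0.003]
force: [0.5, -0.0, 0.3]
width: 0.997
[ 0.5728  0.4488 -0.0978  1.6917  0.0941  1.0968  2.0228]
t19.40 pos [ 0.4592 -0.2979  0.2735] toolyaw 90.9  shift mm [ -1.7991  -7.65   -26.9039] roll 0.9 w0.997 F [ 0.5316 -0.0316  0.3372] tilt [-0.1003  0.006  -0.9949]
```

```bash
python3 -c "
from h import *
goP((0,0,.054),(.4638,-.3057,.066),90)"
python3 -m handwheel '[{"hand":-1,"dx":-0.005,"dy":-0.007,"dz":0.02,"roll":0},{"hand":-1,"dx":-0.005,"dy":0,"dz":0.02,"roll":0},{"hand":-1,"dx":-0.005,"dy":0,"dz":0.02,"roll":0},{"hand":-1,"dx":0,"dy":0,"dz":0.01,"roll":0},{"hand":-1,"dx":0,"dy":0,"dz":0,"roll":0}]'
python3 -c "
from h import *
goP((0,0,.054),(.4638,-.3057,.066),90)"
```

```text
P shift mm [-25.2428  -9.4227 151.912 ]
t19.40 pos [ 0.4592 -0.2979  0.2735] toolyaw 90.9  shift mm [0. 0. 0.] roll 0.9 w0.997 F [ 0.5316 -0.0316  0.3372] tilt [-0.1003  0.006  -0.9949]
clock: 19.9
position: [0.4686, -0.3056, 0.2027]
tcp_rot: [-0.048, -0.008, 0.999, 0.002]
force: [-0.4, 0.5, -0.3]
width: 1.003
P shift mm [-8.1666 -0.6021 82.5883]
t19.90 pos [ 0.4686 -0.3056  0.2027] toolyaw 90.9  shift mm [0. 0. 0.] roll 0.9 w1.003 F [-0.4353  0.5454 -0.3421] tilt [-0.0951  0.0027 -0.9955]
```

```bash
python3 -m handwheel '[{"hand":-1,"dx":-0.003,"dy":0,"dz":0.015,"roll":0},{"hand":-1,"dx":-0.003,"dy":0,"dz":0.015,"roll":0},{"hand":-1,"dx":-0.001,"dy":0,"dz":0.01,"roll":0},{"hand":-1,"dx":0,"dy":0,"dz":0.01,"roll":0},{"hand":-1,"dx":0,"dy":0,"dz":0,"roll":0}]'
python3 -c "
from h import *
goP((0,0,.054),(.4638,-.3057,.066),90)"
```

```text
clock: 20.4
position: [0.472, -0.3067, 0.1546]
tcp_rot: [-0.045, -0.007, 0.999, 0.0]
force: [1.2, -0.0, -0.1]
width: 1.004
P shift mm [ 0.1258  1.0679 34.9366]
t20.40 pos [ 0.472  -0.3067  0.1546] toolyaw 90.8  shift mm [0. 0. 0.] roll 0.8 w1.004 F [ 1.2436 -0.0244 -0.084 ] tilt [-0.0904 -0.0005 -0.9959]
```

```bash
python3 -m handwheel '[{"hand":-1,"dx":0,"dy":0.001,"dz":0.015,"roll":0},{"hand":-1,"dx":0,"dy":0,"dz":0.012,"roll":0},{"hand":-1,"dx":0,"dy":0,"dz":0.006,"roll":0},{"hand":-1,"dx":0,"dy":0,"dz":0,"roll":0},{"hand":-1,"dx":0,"dy":0,"dz":0,"roll":0}]'
python3 -c "
from h import *
goP((0,0,.054),(.4638,-.3057,.066),90)
snap('wrist','w7')"
```

```text
clock: 20.9
position: [0.4698, -0.3067, 0.1227]
tcp_rot: [-0.044, -0.007, 0.999, -0.001]
force: [0.7, 0.7, 0.6]
width: 1.001
P shift mm [0.9734 1.1902 2.9866]
t20.90 pos [ 0.4698 -0.3067  0.1227] toolyaw 90.8  shift mm [0. 0. 0.] roll 0.8 w1.001 F [0.7026 0.6501 0.5973] tilt [-0.0876 -0.0025 -0.9962]
```

View pics/w7.png

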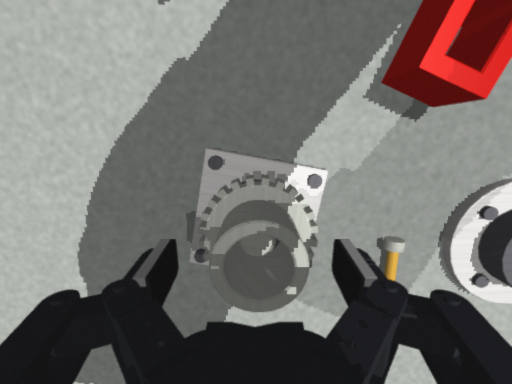

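```bash
python3 -m handwheel '[{"hand":-1,"dx":0,"dy":0.001,"dz":0.003,"roll":0},{"hand":1,"dx":0,"dy":0,"dz":0,"roll":0},{"hand":1,"dx":0,"dy":0,"dz":0,"roll":0},{"hand":1,"dx":0,"dy":0,"dz":0,"roll":0},{"hand":1,"dx":0,"dy":0,"dz":0,"roll":0},{"hand":1,"dx":0,"dy":0,"dz":0,"roll":0}]'
python3 -c "
from h import *
goP((0,0,.054),(.4638,-.3057,.066),90)"
```

```text
clock: 21.55
position: [0.4702, -0.3058, 0.1211]
tcp_rot: [-0.043, -0.007, 0.999, -0.001]
force: [0.8, 0.1, -0.3]
width: 0.545
P shift mm [1.6117 0.2863 1.4497]
t21.55 pos [ 0.4702 -0.3058  0.1211] toolyaw 90.8  shift mm [0. 0. 0.] roll 0.8 w0.545 F [ 0.7624  0.0507 -0.297 ] tilt [-0.0855 -0.0034 -0.9963]
```

```bash
python3 -m handwheel '[{"hand":1,"dx":0.0017,"dy":0,"dz":-0.02,"roll":0},{"hand":1,"dx":0.0026,"dy":0,"dz":-0.03,"roll":0},{"hand":1,"dx":0.0017,"dy":0,"dz":-0.02,"roll":0},{"hand":1,"dx":-0.002,"dy":0.02,"dz":0,"roll":0},{"hand":1,"dx":-0.002,"dy":0.035,"dz":0,"roll":0},{"hand":1,"dx":-0.002,"dy":0.035,"dz":0,"roll":0},{"hand":1,"dx":-0.002,"dy":0.035,"dz":0,"roll":0},{"hand":1,"dx":-0.002,"dy":0.035,"dz":0,"roll":0},{"hand":1,"dx":-0.002,"dy":0.02,"dz":0,"roll":0},{"hand":1,"dx":0,"dy":0,"dz":0,"roll":0}]'
python3 -c "
from h import *
goP((-.0014,0,.0913),(.4793,-.1106,.03),90)"
```

```text
clock: 22.55
position: [0.4768, -0.1198, 0.1881]
tcp_rot: [-0.047, -0.005, 0.999, 0.0]
force: [1.1, -0.6, -4.2]
width: 0.544
P shift mm [-16.0242   8.9964  65.8805]
t22.55 pos [ 0.4768 -0.1198  0.1881] toolyaw 90.6  shift mm [0. 0. 0.] roll 0.6 w0.544 F [ 1.1034 -0.6365 -4.1792] tilt [-0.0937 -0.0001 -0.9956]
```

```bash
python3 -m handwheel '[{"hand":1,"dx":-0.007,"dy":0.005,"dz":0.002,"roll":0},{"hand":1,"dx":-0.004,"dy":0.002,"dz":0.005,"roll":0},{"hand":1,"dx":-0.001,"dy":0,"dz":0.01,"roll":0},{"hand":1,"dx":0,"dy":0,"dz":0,"roll":0},{"hand":1,"dx":0,"dy":0,"dz":0,"roll":0}]'
python3 -c "
from h import *
goP((-.0014,0,.0913),(.4793,-.1106,.03),90)
snap('wrist','w8')"
```

```text
clock: 23.05
position: [0.4874, -0.1151, 0.1671]
tcp_rot: [-0.048, -0.003, 0.999, -0.0]
force: [0.1, 0.2, -4.2]
width: 0.546
P shift mm [-3.6988  4.611  45.9773]
t23.05 pos [ 0.4874 -0.1151  0.1671] toolyaw 90.4  shift mm [0. 0. 0.] roll 0.4 w0.546 F [ 0.1197  0.2019 -4.2175] tilt [-0.0957 -0.0012 -0.9954]
```

View pics/w8.png

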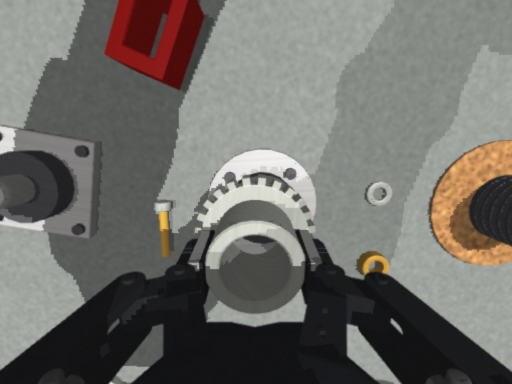

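Gear held, aligned with the round plate (gear at 255, plate at 263 px columns). Descend.

```bash
python3 -m handwheel '[{"hand":1,"dx":-0.002,"dy":0.005,"dz":0.008,"roll":0},{"hand":1,"dx":-0.001,"dy":0,"dz":0.012,"roll":0},{"hand":1,"dx":-0.001,"dy":0,"dz":0.012,"roll":0},{"hand":1,"dx":0,"dy":0,"dz":0.004,"roll":0},{"hand":1,"dx":0,"dy":0,"dz":0,"roll":0}]'
python3 -c "
from h import *
goP((-.0014,0,.0913),(.4793,-.1106,.03),90)"
```

```text
clock: 23.6
position: [0.4875, -0.1104, 0.1277]
tcp_rot: [-0.048, -0.003, 0.999, -0.001]
force: [-0.4, 0.2, -3.8]
width: 0.545
P shift mm [ 0.1632 -0.0743  6.7798]
t23.60 pos [ 0.4875 -0.1104  0.1277] toolyaw 90.3  shift mm [0. 0. 0.] roll 0.3 w0.545 F [-0.3606  0.1777 -3.818 ] tilt [-0.0959 -0.0013 -0.9954]
```

```bash
python3 -m handwheel '[{"hand":1,"dx":0,"dy":0,"dz":0.005,"roll":0},{"hand":1,"dx":0,"dy":0,"dz":0.003,"roll":0}]'
python3 -m handwheel '[{"hand":1,"dx":0,"dy":0,"dz":0.0025,"roll":0},{"hand":1,"dx":0,"dy":0,"dz":0.0025,"roll":0}]'
python3 -c "
from h import *
goP((-.0014,0,.0913),(.4793,-.1106,.03),90)"
```

```text
clock: 23.8
position: [0.4867, -0.1105, 0.1208]
tcp_rot: [-0.048, -0.003, 0.999, -0.001]
force: [-10.4, 2.4, 41.3]
width: 0.549
clock: 24.0
position: [0.4865, -0.1104, 0.1209]
tcp_rot: [-0.046, -0.002, 0.999, -0.001]
force: [-6.1, 1.8, 26.1]
width: 0.546
P shift mm [ 0.1657  0.0111 -0.149 ]
t24.00 pos [ 0.4865 -0.1104  0.1209] toolyaw 90.3  shift mm [0. 0. 0.] roll 0.3 w0.546 F [-6.0786  1.7593 26.1259] tilt [-0.0925 -0.0029 -0.9957]
```

```bash
python3 -m handwheel '[{"hand":-1,"dx":0,"dy":0,"dz":0,"roll":0},{"hand":-1,"dx":0,"dy":0,"dz":0,"roll":0},{"hand":-1,"dx":0,"dy":0,"dz":0,"roll":0},{"hand":-1,"dx":0,"dy":0,"dz":0,"roll":0},{"hand":-1,"dx":0,"dy":0,"dz":-0.02,"roll":0},{"hand":-1,"dx":0,"dy":0,"dz":-0.03,"roll":0},{"hand":-1,"dx":0,"dy":0,"dz":-0.03,"roll":0},{"hand":-1,"dx":0,"dy":0,"dz":-0.03,"roll":0},{"hand":-1,"dx":0,"dy":0,"dz":-0.02,"roll":0},{"hand":-1,"dx":0,"dy":0,"dz":0,"roll":0}]'
python3 -c "
from h import *
snap('wrist','w9')
f=np.load('w9.npz');W=f['W']
k=(W[...,2]>.079)&(W[...,2]<.092)&(np.hypot(W[...,0]-.479,W[...,1]+.11)<.035)
print(k.sum(),cv2.minEnclosingCircle(W[k][:,:2].astype(np.float32)),np.median(W[k],0))
A=np.c_[W[k][:,:2],np.ones(k.sum())];print('plane',np.linalg.lstsq(A,W[k][:,2],rcond=None)[0])
goP((0,0,.054),(.4819,.1115,.034),90)"
```

```text
clock: 25.0
position: [0.4994, -0.1102, 0.2554]
tcp_rot: [-0.046, -0.002, 0.999, -0.001]
force: [0.9, 0.1, -0.9]
width: 1.001
1025 ((0.47925177216529846, -0.11185496300458908), 0.024097947403788567) [ 0.479  -0.1118  0.0841]
plane [-0.0017 -0.0042  0.0843]
P shift mm [ -4.7444 222.2496 166.1182]
t25.05 pos [ 0.4988 -0.1102  0.2541] toolyaw 90.3  shift mm [0. 0. 0.] roll 0.3 w1.001 F [ 0.3693 -0.6938 -0.9085] tilt [-0.0933 -0.0027 -0.9956]
```

View pics/w9.png

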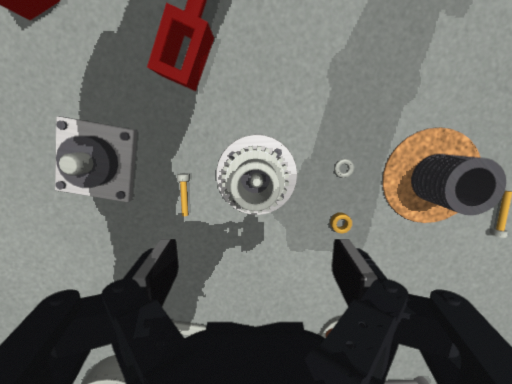

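```bash
python3 - <<'E'
from h import *
f=np.load('w9.npz');W=f['W'];st=dict(position=f['pos'],tcp_rot=f['rot'])
w=W[110:205,48:140]
for n,lo,hi,z in(('plate',.005,.016,.01),('shoulder',.024,.036,.03),('spigot',.047,.06,.054)):
    k=(w[...,2]>lo)&(w[...,2]<hi);k=cv2.morphologyEx(k.astype(np.uint8),cv2.MORPH_OPEN,np.ones((3,3)))
    q=np.argwhere(k)[:,::-1]+[48,110];P=onplane('wrist',q,z,st)[:,:2].astype(np.float32)
    print(n,len(q),cv2.minEnclosingCircle(P),cv2.minAreaRect(P*1000))
E
python3 -m handwheel '[{"hand":-1,"dx":0,"dy":0.02,"dz":0,"roll":0},{"hand":-1,"dx":-0.001,"dy":0.04,"dz":0.005,"roll":0},{"hand":-1,"dx":-0.001,"dy":0.04,"dz":0.005,"roll":0},{"hand":-1,"dx":-0.001,"dy":0.04,"dz":0.005,"roll":0},{"hand":-1,"dx":-0.001,"dy":0.04,"dz":0.005,"roll":0},{"hand":-1,"dx":0,"dy":0.02,"dz":0.005,"roll":0},{"hand":-1,"dx":0,"dy":0.01,"dz":0,"roll":0},{"hand":-1,"dx":0,"dy":0,"dz":0,"roll":0}]'
python3 -c "
from h import *
goP((0,0,.054),(.4819,.1115,.034),90)"
```

```text
plate 3221 ((0.462407648563385, -0.30599361658096313), 0.06297373026609421) ((461.9947509765625, -305.7093811035156), (92.14705657958984, 90.4957046508789), 80.47743225097656)
shoulder 1733 ((0.4619346261024475, -0.30610519647598267), 0.03144228458404541) ((461.5816345214844, -305.9736633300781), (58.75942611694336, 61.768043518066406), 0.35001495480537415)
spigot 438 ((0.4619692862033844, -0.3034091293811798), 0.013093482702970505) ((462.3926696777344, -303.9426574707031), (24.47427749633789, 22.777063369750977), 82.15176391601562)
clock: 25.85
position: [0.4956, 0.1043, 0.2168]
tcp_rot: [-0.054, 0.0, 0.999, -0.003]
force: [0.3, -0.7, -0.1]
width: 1.0
P shift mm [ -6.0358   8.1478 129.1638]
t25.85 pos [0.4956 0.1043 0.2168] toolyaw 90.0  shift mm [0. 0. 0.] roll -0.0 w1.000 F [ 0.3077 -0.7373 -0.1325] tilt [-0.1078 -0.0052 -0.9942]
```

```bash
python3 -m handwheel '[{"hand":-1,"dx":-0.002,"dy":0.004,"dz":0.02,"roll":0},{"hand":-1,"dx":-0.002,"dy":0.003,"dz":0.025,"roll":0},{"hand":-1,"dx":0,"dy":0,"dz":0.015,"roll":0},{"hand":-1,"dx":0,"dy":0,"dz":0,"roll":0},{"hand":-1,"dx":0,"dy":0,"dz":0,"roll":0}]'
python3 -c "
from h import *
goP((0,0,.054),(.4819,.1115,.034),90)
snap('wrist','w10')
f=np.load('w10.npz');W=f['W']
k=(W[...,2]>.058)&(W[...,2]<.074)&(np.hypot(W[...,0]-.482,W[...,1]-.111)<.045)
print(k.sum(),cv2.minEnclosingCircle(W[k][:,:2].astype(np.float32)),np.median(W[k],0))"
```

```text
clock: 26.35
position: [0.494, 0.1032, 0.1543]
tcp_rot: [-0.054, 0.004, 0.999, -0.005]
force: [-1.4, 0.1, 0.6]
width: 0.998
P shift mm [-0.9321  9.3578 66.8469]
t26.35 pos [0.494  0.1032 0.1543] toolyaw 89.5  shift mm [0. 0. 0.] roll -0.5 w0.998 F [-1.4369  0.0852  0.58  ] tilt [-0.1084 -0.009  -0.9941]
3731 ((0.4818583130836487, 0.11173120141029358), 0.030261432752013206) [0.4816 0.1121 0.0642]
```

View pics/w10.png

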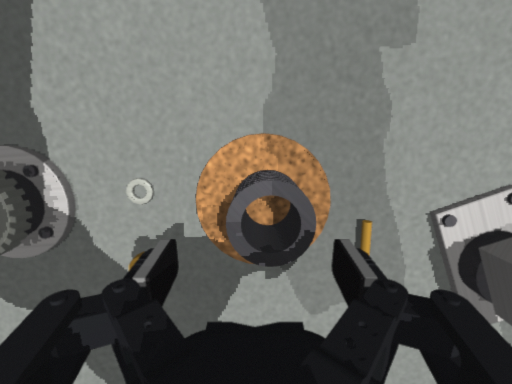

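```bash
python3 -m handwheel '[{"hand":-1,"dx":0,"dy":0.006,"dz":0.005,"roll":0},{"hand":-1,"dx":0,"dy":0.004,"dz":0.005,"roll":0},{"hand":-1,"dx":0,"dy":0,"dz":0,"roll":0},{"hand":-1,"dx":0,"dy":0,"dz":0,"roll":0}]'
python3 -c "
from h import *
goP((0,0,.054),(.4819,.1115,.034),90)"
```

```text
clock: 26.8
position: [0.4943, 0.1133, 0.1457]
tcp_rot: [-0.052, 0.005, 0.999, -0.004]
force: [0.7, 0.2, -0.6]
width: 0.999
P shift mm [ 0.6746 -0.883  58.4115]
t26.80 pos [0.4943 0.1133 0.1457] toolyaw 89.4  shift mm [0. 0. 0.] roll -0.6 w0.999 F [ 0.7185  0.1947 -0.6356] tilt [-0.1042 -0.0082 -0.9945]
```

```bash
python3 -m handwheel '[{"hand":-1,"dx":0,"dy":-0.001,"dz":0.015,"roll":0},{"hand":-1,"dx":0,"dy":0,"dz":0.02,"roll":0},{"hand":-1,"dx":0,"dy":0,"dz":0.013,"roll":0},{"hand":-1,"dx":0,"dy":0,"dz":0,"roll":0},{"hand":-1,"dx":0,"dy":0,"dz":0,"roll":0}]'
python3 -c "
from h import *
goP((0,0,.054),(.4819,.1115,.034),90)"
```

```text
clock: 27.3
position: [0.4905, 0.1127, 0.0983]
tcp_rot: [-0.05, 0.005, 0.999, -0.004]
force: [-0.6, 0.6, 0.1]
width: 0.997
P shift mm [ 2.1002 -0.7104 10.8906]
t27.30 pos [0.4905 0.1127 0.0983] toolyaw 89.5  shift mm [0. 0. 0.] roll -0.5 w0.997 F [-0.5623  0.579   0.0687] tilt [-0.1003 -0.0075 -0.9949]
```

```bash
python3 -m handwheel '[{"hand":-1,"dx":0.002,"dy":-0.001,"dz":0.006,"roll":0},{"hand":-1,"dx":0,"dy":0,"dz":0.003,"roll":0},{"hand":-1,"dx":0,"dy":0,"dz":0,"roll":0},{"hand":1,"dx":0,"dy":0,"dz":0,"roll":0},{"hand":1,"dx":0,"dy":0,"dz":0,"roll":0},{"hand":1,"dx":0,"dy":0,"dz":0,"roll":0},{"hand":1,"dx":0,"dy":0,"dz":0,"roll":0},{"hand":1,"dx":0,"dy":0,"dz":0,"roll":0}]'
python3 -c "
from h import *
goP((0,0,.054),(.4819,.1115,.034),90)
st=manip.state();print('p',rot(st['tcp_rot']).T@(np.array([.4819,.1117,.004])-st['position']))"
```

```text
clock: 28.1
position: [0.4887, 0.1121, 0.0916]
tcp_rot: [-0.048, 0.005, 0.999, -0.003]
force: [-0.2, -0.3, -1.7]
width: 0.693
P shift mm [ 1.2197 -0.2484  3.9573]
t28.10 pos [0.4887 0.1121 0.0916] toolyaw 89.5  shift mm [0. 0. 0.] roll -0.5 w0.693 F [-0.1976 -0.2618 -1.7214] tilt [-0.0963 -0.0062 -0.9953]
p [-0.0017  0.0002  0.0878]
```

```bash
python3 -m handwheel '[{"hand":1,"dx":0,"dy":0,"dz":-0.02,"roll":0},{"hand":1,"dx":0.003,"dy":0,"dz":-0.035,"roll":0},{"hand":1,"dx":0.004,"dy":0,"dz":-0.04,"roll":0},{"hand":1,"dx":0.003,"dy":0,"dz":-0.035,"roll":0},{"hand":1,"dx":0,"dy":0,"dz":-0.01,"roll":0},{"hand":1,"dx":0,"dy":0,"dz":0,"roll":0}]'
python3 -c "
from h import *
goP((-.0017,.0002,.0878),(.462,-.3057,.03),90)"
```

```text
clock: 28.7
position: [0.4905, 0.1122, 0.2326]
tcp_rot: [-0.053, 0.005, 0.999, -0.005]
force: [0.7, 0.6, -4.9]
width: 0.696
P shift mm [   4.6998 -416.4213  120.2318]
t28.70 pos [0.4905 0.1122 0.2326] toolyaw 89.5  shift mm [0. 0. 0.] roll -0.5 w0.696 F [ 0.6821  0.5656 -4.9472] tilt [-0.1049 -0.0085 -0.9944]
```

```bash
python3 -m handwheel '[{"hand":1,"dx":0,"dy":-0.02,"dz":-0.001,"roll":0},{"hand":1,"dx":0,"dy":-0.04,"dz":-0.001,"roll":0},{"hand":1,"dx":0,"dy":-0.04,"dz":-0.001,"roll":0},{"hand":1,"dx":0,"dy":-0.04,"dz":-0.001,"roll":0},{"hand":1,"dx":0,"dy":-0.04,"dz":-0.001,"roll":0},{"hand":1,"dx":0,"dy":-0.04,"dz":-0.001,"roll":0},{"hand":1,"dx":0,"dy":-0.04,"dz":-0.001,"roll":0},{"hand":1,"dx":0,"dy":-0.04,"dz":-0.001,"roll":0},{"hand":1,"dx":0,"dy":-0.04,"dz":0,"roll":0},{"hand":1,"dx":0,"dy":-0.02,"dz":0,"roll":0},{"hand":1,"dx":0,"dy":0,"dz":0,"roll":0}]'
python3 -c "
from h import *
goP((-.0017,.0002,.0878),(.462,-.3057,.03),90)"
```

```text
clock: 29.8
position: [0.4812, -0.2591, 0.218]
tcp_rot: [-0.068, 0.001, 0.998, -0.001]
force: [-0.2, 0.0, -4.4]
width: 0.693
P shift mm [ -5.0084 -46.4005 101.1235]
t29.80 pos [ 0.4812 -0.2591  0.218 ] toolyaw 89.9  shift mm [0. 0. 0.] roll -0.1 w0.693 F [-0.1958  0.0363 -4.3964] tilt [-0.1366 -0.002  -0.9906]
```

```bash
python3 -m handwheel '[{"hand":1,"dx":0,"dy":-0.02,"dz":0,"roll":0},{"hand":1,"dx":0,"dy":-0.018,"dz":0.01,"roll":0},{"hand":1,"dx":-0.001,"dy":-0.005,"dz":0.015,"roll":0},{"hand":1,"dx":-0.001,"dy":0,"dz":0.015,"roll":0},{"hand":1,"dx":0,"dy":0,"dz":0.005,"roll":0},{"hand":1,"dx":0,"dy":0,"dz":0,"roll":0},{"hand":1,"dx":0,"dy":0,"dz":0,"roll":0}]'
python3 -c "
from h import *
goP((-.0017,.0002,.0878),(.462,-.3057,.03),90)
snap('wrist','w11')"
```

```text
clock: 30.5
position: [0.4735, -0.2994, 0.1593]
tcp_rot: [-0.075, -0.001, 0.997, 0.004]
force: [-0.7, -0.5, -3.9]
width: 0.691
P shift mm [-6.3602 -7.5401 41.7152]
t30.50 pos [ 0.4735 -0.2994  0.1593] toolyaw 90.1  shift mm [0. 0. 0.] roll 0.1 w0.691 F [-0.7422 -0.4999 -3.9188] tilt [-0.15    0.008  -0.9886]
```

View pics/w11.png

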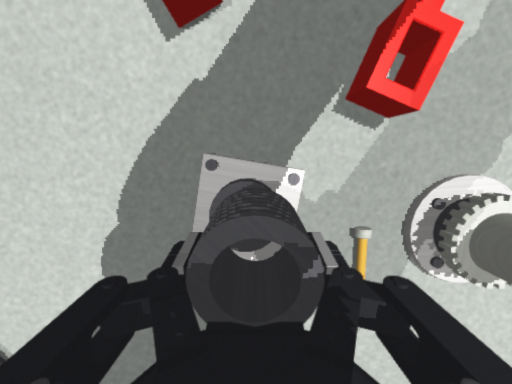

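```bash
python3 -m handwheel '[{"hand":1,"dx":-0.004,"dy":-0.006,"dz":0,"roll":0},{"hand":1,"dx":-0.003,"dy":-0.002,"dz":0.006,"roll":0},{"hand":1,"dx":0,"dy":0,"dz":0,"roll":0},{"hand":1,"dx":0,"dy":0,"dz":0,"roll":0}]'
python3 -c "
from h import *
goP((-.0017,.0002,.0878),(.462,-.3057,.03),90)"
```

```text
clock: 30.95
position: [0.4815, -0.3081, 0.1535]
tcp_rot: [-0.073, -0.001, 0.997, 0.003]
force: [-0.2, 0.2, -3.9]
width: 0.694
P shift mm [ 2.9565  1.4248 37.279 ]
t30.95 pos [ 0.4815 -0.3081  0.1535] toolyaw 90.1  shift mm [0. 0. 0.] roll 0.1 w0.694 F [-0.2137  0.1651 -3.944 ] tilt [-0.1462  0.006  -0.9892]
```

```bash
python3 -m handwheel '[{"hand":1,"dx":0.002,"dy":0.001,"dz":0.006,"roll":0},{"hand":1,"dx":0,"dy":0,"dz":0.01,"roll":0},{"hand":1,"dx":0,"dy":0,"dz":0.008,"roll":0},{"hand":1,"dx":0,"dy":0,"dz":0,"roll":0},{"hand":1,"dx":0,"dy":0,"dz":0,"roll":0}]'
python3 -c "
from h import *
goP((-.0017,.0002,.0878),(.462,-.3057,.03),90)"
```

```text
clock: 31.45
position: [0.4751, -0.3065, 0.1278]
tcp_rot: [-0.074, -0.001, 0.997, 0.003]
force: [0.8, -0.2, -5.0]
width: 0.695
P shift mm [ 0.2455 -0.0541 10.82  ]
t31.45 pos [ 0.4751 -0.3065  0.1278] toolyaw 90.1  shift mm [0. 0. 0.] roll 0.1 w0.695 F [ 0.8151 -0.1839 -4.9783] tilt [-0.147   0.0065 -0.9891]
```

```bash
python3 -m handwheel '[{"hand":1,"dx":0,"dy":0,"dz":0.005,"roll":0},{"hand":1,"dx":0,"dy":0,"dz":0.004,"roll":0},{"hand":1,"dx":0,"dy":0,"dz":0,"roll":0}]'
python3 -m handwheel '[{"hand":1,"dx":0,"dy":0,"dz":0.003,"roll":0},{"hand":1,"dx":0,"dy":0,"dz":0.002,"roll":0}]'
python3 -c "
from h import *
goP((-.0017,.0002,.0878),(.462,-.3057,.03),90)"
```

```text
clock: 31.75
position: [0.4741, -0.3066, 0.1186]
tcp_rot: [-0.073, -0.001, 0.997, 0.003]
force: [0.0, -0.0, -3.2]
width: 0.694
clock: 31.95
position: [0.4737, -0.3066, 0.1181]
tcp_rot: [-0.072, -0.001, 0.997, 0.002]
force: [-2.2, 3.4, 14.8]
width: 0.693
P shift mm [0.5683 0.3288 1.0258]
t31.95 pos [ 0.4737 -0.3066  0.1181] toolyaw 90.1  shift mm [0. 0. 0.] roll 0.1 w0.693 F [-2.2028  3.4217 14.7956] tilt [-0.1443  0.0045 -0.9895]
```

```bash
python3 -m handwheel '[{"hand":-1,"dx":0,"dy":0,"dz":0,"roll":0},{"hand":-1,"dx":0,"dy":0,"dz":0,"roll":0},{"hand":-1,"dx":0,"dy":0,"dz":0,"roll":0},{"hand":-1,"dx":0,"dy":0,"dz":0,"roll":0},{"hand":-1,"dx":0,"dy":0,"dz":0,"roll":0},{"hand":-1,"dx":0.002,"dy":0,"dz":-0.02,"roll":0},{"hand":-1,"dx":0.003,"dy":0,"dz":-0.03,"roll":0},{"hand":-1,"dx":0.003,"dy":0,"dz":-0.03,"roll":0},{"hand":-1,"dx":0.003,"dy":0,"dz":-0.04,"roll":0},{"hand":-1,"dx":0.003,"dy":0,"dz":-0.03,"roll":0},{"hand":-1,"dx":0,"dy":0,"dz":-0.02,"roll":0},{"hand":-1,"dx":0,"dy":0,"dz":0,"roll":0}]'
python3 -c "
from h import *
snap('wrist','w12');snap('top','t12');snap('scene','s12')
f=np.load('w12.npz');W=f['W']
def chk(n,W,c,lo,hi,r):
    k=(W[...,2]>lo)&(W[...,2]<hi)&(np.hypot(W[...,0]-c[0],W[...,1]-c[1])<r)
    if k.sum()<30: print(n,k.sum());return
    A=np.c_[W[k][:,:2]-c,np.ones(k.sum())];print(n,k.sum(),cv2.minEnclosingCircle(W[k][:,:2].astype(np.float32)),np.median(W[k],0),'plane',np.linalg.lstsq(A,W[k][:,2],rcond=None)[0])
chk('barrel',W,(.462,-.3057),.083,.1,.045)
chk('gear',W,(.479,-.111),.079,.092,.035)
W=cloud('scene',np.load('s12.npz')['d'])
chk('barrel s',W,(.462,-.3057),.083,.1,.045)
chk('gear s',W,(.479,-.111),.079,.092,.035)
chk('lever s',W,(.534,.309),.069,.082,.045)
go(.46,-.3,.3)"
```

```text
clock: 33.15
position: [0.4846, -0.3077, 0.2945]
tcp_rot: [-0.073, -0.001, 0.997, 0.003]
force: [0.8, -0.6, 0.8]
width: 0.998
barrel 1380 ((0.46273890137672424, -0.30732461810112), 0.030057908967137337) [ 0.4632 -0.3075  0.0903] plane [-0.0028 -0.0001  0.0901]
gear 877 ((0.4789556860923767, -0.11235521733760834), 0.02436590939760208) [ 0.4784 -0.1128  0.0838] plane [0.0008 0.0055 0.0835]
barrel s 267 ((0.4624466598033905, -0.30840930342674255), 0.03116723708808422) [ 0.4644 -0.3085  0.0898] plane [-0.0127  0.0031  0.0893]
gear s 140 ((0.4803803563117981, -0.11352905631065369), 0.025363564491271973) [ 0.4803 -0.1133  0.0836] plane [0.0064 0.0106 0.0835]
lever s 205 ((0.5339897871017456, 0.3067691922187805), 0.036805037409067154) [0.5359 0.3056 0.0734] plane [-0.0043  0.0139  0.0733]
t33.30 pos [ 0.4831 -0.3071  0.2909] toolyaw 90.1  shift mm [24.1534  7.2173 -5.5094] w0.997 F [-0.1784  0.7359 -0.0753] tilt [-0.1509  0.0079 -0.9885]
```

View pics/w12.png

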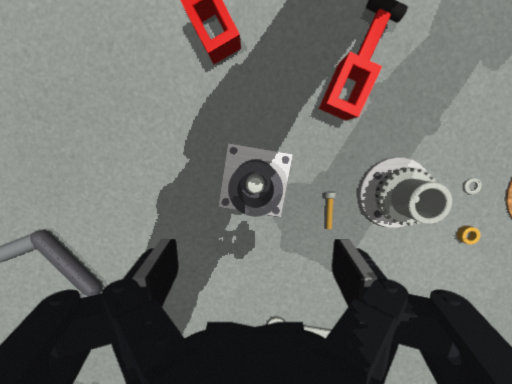

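View pics/s12.png

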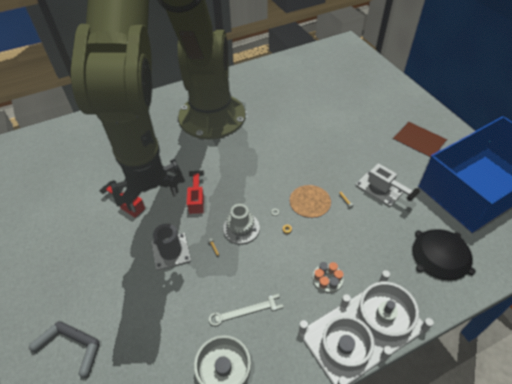

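All three parts are down and level: barrel at (255,187) with the spigot inside its bore, gear at (240,222) in the scene view, lever at (383,182) on the oblong stand. The gripper is open and clear above them.

```bash
python3 -c "
from h import *
print(manip.sign_off(), manip.state()['clock'])"
```

```text
the job is handed in; nothing more can be done
the job is handed in; nothing more can be done
```

All three parts are on their own stands and let go, and the job was handed in at about 33 s of robot time. I parked the barrel on the cork pad, moved the lever to the oblong stand (arm towards the stand's +x end) and the gear to the round stand. The barrel then went to the square stand.

The last checks used the wrist and scene cameras:

| Part | Distance from stand centre | Top surface height (expected) | Tilt |
|---|---|---|---|
| Gear | about 2 mm | 84 mm (84) | under 0.5° (wrist view) |
| Barrel | about 2 mm | 90 mm (90) | under 0.5° (wrist view) |
| Lever | about 1 mm, turned 20.7° against the stand's 20.8° | 74 mm (74) | under 0.5° (wrist view, just after placing) |

- **Tongue and spigot:** the wrist pictures showed the tongue in the lever's slot and the spigot in the barrel's bore.
- **Camera disagreement:** the scene camera agreed to within about 3 mm. It gave tilts of up to 0.8°, which I put down to calibration and noise, because the heights are right. The final check of the lever was by the scene camera only.
- **Tool tilt:** the tool drifted during the fast moves to about 8.5° off vertical by the end. The jaws mostly pivoted round the parts, so the barrel went down about 3° tilted and settled flat when released.
- **Force:** the highest wrist force I saw was about 51 N, when I set the barrel on the cork. I read it only at the end of each call, so a short peak in between could have been higher.
- **Sign-off:** it reports no verdict, so I can't confirm how the job was judged.

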